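# Strip the covers from the analyser's service stations

## Task

Strip the three service stations on the bench: wherever a spring clip is still fitted, pry it out of its spindle groove with the hooked pick (not with the fingers) and put the clip in the square steel dish, and lift every grey cover off and stand it, open side down, in the long aluminium tray. The metal liners underneath are liable to come up with the covers but must stay seated on their spindles. When all are stripped, the pick lies in its rest again, hook the same way as at the start; leave the amber bottle and the blue box alone.

Things in the scene. Friction and masses are not known exactly. Their poses are not given: they have to be found in the camera images.
- station1: fixed station: round white foot plate 80 mm across, 12 thick, with an upright steel spindle ending 80 mm above the bench; head (71 to 80 mm up) and lower part 16 mm across, groove between them (63 to 71) 10 mm across. Carries a metal liner, a cover and mostly a clip. Origin: centre of the plate's underside, z up.
- liner1 (a joint): m the metal liner has been pulled up; 0 = seated; stays where left; about 3.5 N lifts it. Flange 60 mm across from 12 to 20 mm above the bench, body 40 mm across up to 54. The cover stands on the flange and is as wide: a grip that reaches below 20 mm takes both, and a cover pushed hard sideways drags the liner up with it
- cover1: grey plastic cup upside down over the liner: 60 mm outside diameter, 44 high, bore 45 (2.5 mm clear of the liner), top plate 5 mm thick with a 21 mm hole that passes the spindle head; 90 g. Origin: centre of its open lower rim, z up to its top. On the station the origin is 20 mm, the top 64 mm above the bench; held down by the clip
- clip1: steel spring clip lying in the spindle groove on the cover's top, 6 mm thick, 36 x 26 mm, 40 g. Origin: underside, on the spindle axis while in the groove (64 mm up). Open to +x, two sprung arms reaching x = +9 mm; eye on the -x side. Pulled by the eye along -x with 5 to 15 N the arms spread; after 10 to 15 mm it is off and loose on the cover, eye over the edge. One clip may be absent
- clip1_eye (a point): centre of the clip's eye at its underside, 17.75 mm to -x of the clip's origin: a through hole 12.5 (x) by 12 mm, sides 6 mm high and 18 mm over their outsides (a good grip once loose), closed at -x by an end bar 3 mm thick and 10 mm high
- station2: as station1
- liner2 (a joint): as liner1, of station2
- cover2: as cover1, on station2
- clip2: as clip1, on station2
- clip2_eye (a point): as clip1_eye, of clip2
- station3: as station1
- liner3 (a joint): as liner1, of station3
- cover3: as cover1, on station3
- clip3: as clip1, on station3
- clip3_eye (a point): as clip1_eye, of clip3
- pick: hooked pick, 60 g: black handle 90 mm long, 14 mm wide, 16 mm high lying along x (x = -45 to +45 mm), then a straight steel shank 5 mm thick along +x to x = 95 mm, bent down 90 degrees there to a tip 24 mm below the handle's underside. Origin: centre of the handle's underside; x towards the hook, z up
- pick_tip (a point): the lower end of the pick's bent-down tip (5 mm thick, rounded)
- rest: fixed metal rest for the pick: base 100 x 40 mm and two uprights at x = -36 and +36 mm, 10 mm thick, the handle lying along x in their 22 mm wide notches, its underside 40 mm above the bench; the cheeks of the notches reach to 50 mm; 62 mm free between the uprights. Origin: centre of the underside, x along the handle, towards the hook
- dish: loose square steel dish 110 x 110 mm, walls 16 mm high and 3 mm thick, for the clips; 250 g. Origin: centre of the underside
- tray: low aluminium tray fixed to the bench, 270 x 120 mm (long along its x), walls 9 mm high and 4 mm thick, floor 4 mm thick, for the covers. Origin: centre of the underside
- bottle: bystander: amber bottle 60 mm across, 130 mm high; origin at the centre of its base
- tipbox: bystander: blue plastic box 75 x 110 x 50 mm; origin at the centre of its base

How it is judged:
By the outcome, as a careful person would: the job done as asked, in the order asked, and still so for the second after the job is handed in, with the robot touching nothing.
Of clip1, clip2, clip3 only 2 to 3 are there at a start; the rules pass over those that are not, and their reading is None.
At some moment in a run one of dish may be knocked a few centimetres aside while the robot is not near it.
It also fails if it takes over 210 s, if anything falls off the work surface, if the arm or the gripper's body presses on something with over 40 N, if the wrist force passes 120 N, or if a joint passes its speed limit or range.

## Robot

A 6-joint arm with a two-finger parallel gripper is mounted at the origin on the work surface. World frame = base frame: x ahead of the robot, y to its left, z up, the work surface at z = 0. Lengths are in mm, angles in rad, forces in N, time in s.
With the tool pointing down it reaches from about 350 to 975 mm from the base axis. Payload 7.1 kg.
Tool frame: the origin (TCP) lies on the front face of the gripper's body, between the roots of the fingers; the fingertips stand 80 mm ahead of it and the grasp point (between the pads) lies 61 mm ahead of it (env.tips_ahead is the distance from the TCP to the fingertips, in mm); z points along the fingers, y is the direction in which the jaws open and shut (so a half turn about z gives the same grasp; the last joint's range is limited). The gripper opens to 88 mm and grips with 3 to 60 N. Pads are 20 mm wide; open, the fingers measure 115 mm over their backs; the gripper's body (75 mm by 178 mm) begins 61 mm behind the grasp point.
Start: joints at [-1.264, 0.423, 1.63, -0, 1.089, -0.019], TCP at [200.059, -592.099, 302.675] pointing down, gripper open.
Joint ranges: [-3, 3], [-0.9, 2.11], [0.09, 2.58], [-1.31, 4.45], [0.11, 2.69], [-2.54, 2.54]. Speed limits (rad/s): [2.39, 2.39, 3.01, 3.14, 3.14, 3.14].

## Interface

Orientations are given as a unit quaternion [x, y, z, w].
In Python, from station import env, set_gripper, viewer, workorder gives the robot as it stands. Calls block until the motion is done:
- env.reach(position, orientation): joint-space move of the TCP to a pose.
- env.move_l(position, rot=None, rate=150, f_stop=None): straight line of the TCP; rot=None keeps the orientation; rate is the mean speed in mm/s. With f_stop (N) it stops when the force on the tool has changed by that much, and returns True; else False.
- env.move_joints(angles): joint-space move.
- set_gripper(opening): finger opening in mm; the grip force is fixed at half the most; returns when the fingers have stopped.
- env.hold(seconds).
- env.ik(position, orientation): joint angles nearest the present ones, or None.
- env.read_state(): the state.
- viewer.camera(name): name is "scene" or "top" or "wrist"; returns the picture (400x640x3 uint8, blue, green, red); there is no depth.
- viewer.camera_params(name): a dict with "fx", "fy", "cx", "cy" (pixels), "pose" (4x4, takes a point from camera to world coordinates); the wrist camera has in their place "tool_from_camera" (4x4, takes a point from camera to tool coordinates, whose origin is the TCP and whose axes are the flange's). Camera axes: x right, y up, looking along -z (the intrinsics and any distortion apply to the point x, -y, -z); pixel columns grow to the right and rows downward; lengths in mm; the calibration is good to about 2 mm. A picture is of the moment at which its call begins: read the wrist's pose just before it. camera_params takes no time and is no camera call.
A pose or a line that the arm cannot do raises env.IKError and nothing moves.
- workorder.sign_off(): hands the job in, once; it reports no verdict.
The state is a dict: "time_s": time; "qpos": joint angles; "dq": joint speeds; "tau": joint torques, N m; "tool_pos": TCP position; "orientation": TCP orientation; "force": force on the tool from outside, world axes, zero at the start; "wrist_torque": the same for the moment, N m; "width": finger opening in mm.
Only numpy, scipy, OpenCV 4.12 (cv2) and the standard library are available. Lean on these libraries where they do the work, as an engineer would, in place of code of your own. Each camera call takes 0.05 s, during which the arm holds its last target.

## Working session

There is one attempt and no reset: what is moved stays moved. The work goes in short steps, each a Python script; the robot and the scene stay as the last script left them, time stands still between calls to the robot, and variables do not carry over. Pictures are saved under pics/ and viewed, and the job is handed in when it is done.

```bash
ls -la; mkdir -p pics; python3 - <<'E'
from station import env, set_gripper, viewer, workorder
import cv2, numpy as np
np.set_printoptions(precision=4,suppress=True)
s=env.read_state();print(s)
for n in ["scene","top","wrist"]:
    cv2.imwrite(f"pics/a_{n}.png",viewer.camera(n)); print(n,viewer.camera_params(n))
E
```

```text
total 12
drwxr-xr-x  3 agent agent 4096 Dec  7 13:24 .
drwxr-xr-x 23 root  root  4096 Dec  7 13:24 ..
drwxr-xr-x  2 agent agent 4096 Dec  7 13:24 pics
{'time_s': 0.0, 'qpos': array([-1.264 ,  0.4238,  1.6307,  0.    ,  1.0886, -0.019 ]), 'dq': array([-0.0003, -0.0002,  0.0019,  0.0005, -0.0005, -0.0005]), 'tau': array([ -0.0016, -54.4639, -27.3671,   0.0643,   0.0227,  -0.0001]), 'tool_pos': array([ 199.9442, -591.6887,  301.9105]), 'orientation': array([ 0.9868,  0.1622, -0.0001, -0.0008]), 'force': array([ 0.2987, -0.7229,  0.2664]), 'wrist_torque': array([ 0.0352, -0.009 ,  0.0055]), 'width': 87.8737583063313}
scene {'fx': 426.55009993715527, 'fy': 426.55009993715527, 'cx': 329.3257792149099, 'cy': 191.09894112743524, 'pose': array([[  -0.7958,   -0.3424,    0.4995, 1060.2001],
       [   0.6053,   -0.4233,    0.6741,  560.5462],
       [  -0.0194,    0.8388,    0.5441,  563.3937],
       [   0.    ,    0.    ,    0.    ,    1.    ]])}
top {'fx': 389.39802472454994, 'fy': 389.39802472454994, 'cx': 316.76714473908703, 'cy': 199.81336621466147, 'pose': array([[ -0.0223,   0.9969,  -0.0759, 520.2456],
       [ -0.9995,  -0.024 ,  -0.0217, -22.9687],
       [ -0.0235,   0.0754,   0.9969, 976.2126],
       [  0.    ,   0.    ,   0.    ,   1.    ]])}
wrist {'fx': 334.94297635548884, 'fy': 334.94297635548884, 'cx': 317.85394466889267, 'cy': 202.67332358757582, 'tool_from_camera': array([[ -0.0005,   0.9641,   0.2657,  73.8257],
       [  1.    ,   0.0006,  -0.0003,  -1.1214],
       [ -0.0005,   0.2657,  -0.9641, -81.4821],
       [  0.    ,   0.    ,   0.    ,   1.    ]])}
```

View pics/a_top.png

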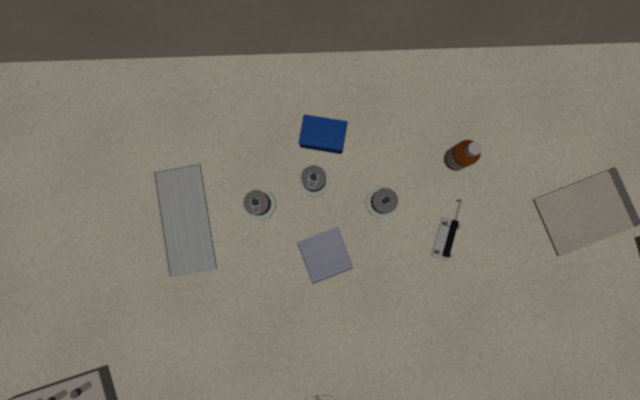

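View pics/a_scene.png

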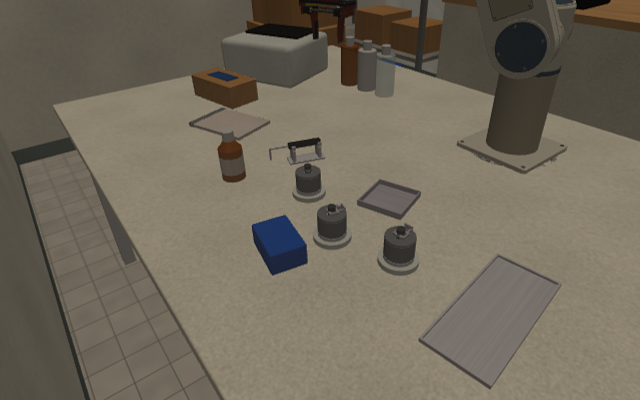

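View pics/a_wrist.png

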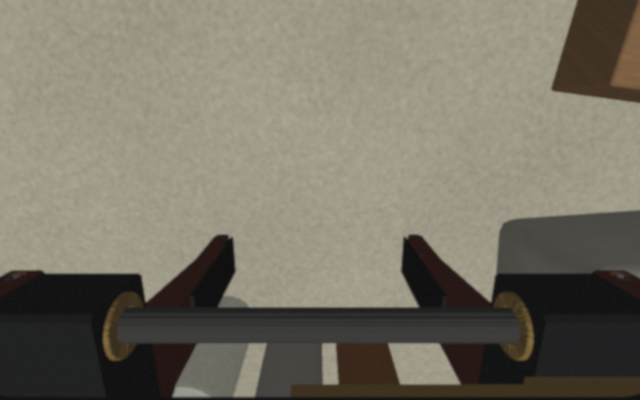

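The top view shows clips on the stations at (257,203) and (314,179). The station at (384,201) has no visible clip. The tray is at (187,220), the dish at (325,255) and the pick in its rest at (447,238), hook pointing up in the image. I'll enlarge these.

```bash
cat > h.py <<'E'
from station import env, set_gripper, viewer, workorder
import cv2, numpy as np
from scipy.spatial.transform import Rotation as R
np.set_printoptions(precision=2,suppress=True)
def cam(name,st=None):
    p=viewer.camera_params(name)
    if name=="wrist":
        st=st or env.read_state(); T=np.eye(4);T[:3,:3]=R.from_quat(st["orientation"]).as_matrix();T[:3,3]=st["tool_pos"]
        P=T@p["tool_from_camera"]
    else: P=p["pose"]
    return p["fx"],p["fy"],p["cx"],p["cy"],P
def ray(c,u,v):
    fx,fy,cx,cy,P=c
    d=P[:3,:3]@np.array([(u-cx)/fx,-(v-cy)/fy,-1.0]); return P[:3,3],d/np.linalg.norm(d)
def onz(c,u,v,z):
    o,d=ray(c,u,v); return o+d*(z-o[2])/d[2]
def proj(c,X):
    fx,fy,cx,cy,P=c
    q=P[:3,:3].T@(np.asarray(X,float)-P[:3,3]); return np.array([cx+fx*q[0]/-q[2],cy-fy*q[1]/-q[2]])
def tri(obs):
    A=np.zeros((3,3));b=np.zeros(3)
    for c,u,v in obs:
        o,d=ray(c,u,v);M=np.eye(3)-np.outer(d,d);A+=M;b+=M@o
    X=np.linalg.solve(A,b); return X,[np.linalg.norm(np.cross(X-ray(c,u,v)[0],ray(c,u,v)[1])) for c,u,v in obs]
def shot(name,fn):
    st=env.read_state(); im=viewer.camera(name); cv2.imwrite(f"pics/{fn}.png",im); return im,cam(name,st)
def crop(im,x0,y0,x1,y1,k,fn):
    cv2.imwrite(f"pics/{fn}.png",cv2.resize(im[y0:y1,x0:x1],None,fx=k,fy=k,interpolation=cv2.INTER_CUBIC))
def quat(yaw):  # tool down, tool y axis (jaw) along world angle yaw+90 ; tool x at yaw
    c,s=np.cos(yaw),np.sin(yaw)
    return R.from_matrix(np.array([[c,s,0],[s,-c,0],[0,0,-1]])).as_quat()
E
python3 - <<'E'
from h import *
im=cv2.imread("pics/a_top.png")
crop(im,140,150,340,290,4,"b_top1"); crop(im,290,100,490,270,4,"b_top2")
im=cv2.imread("pics/a_scene.png"); crop(im,260,120,460,270,4,"b_sc")
c=cam("top")
for n,u,v,z in [("st1",257,203,80),("st2",314,179,80),("st3",384,201,80),("dish",325,255,0),("tray",187,220,0),("rest",447,238,40),("bottle",458,158,0),("box",323,135,50)]: print(n,onz(c,u,v,z))
E
```

```text
st1 [584.43 135.12  80.  ]
st2 [637.03   1.89  80.  ]
st3 [ 582.03 -157.94   80.  ]
dish [456.49 -19.1    0.  ]
tray [551.39 327.07   0.  ]
rest [ 493.14 -309.9    40.  ]
bottle [ 691.41 -359.08    0.  ]
box [747.38 -21.35  50.  ]
```

View pics/b_top1.png

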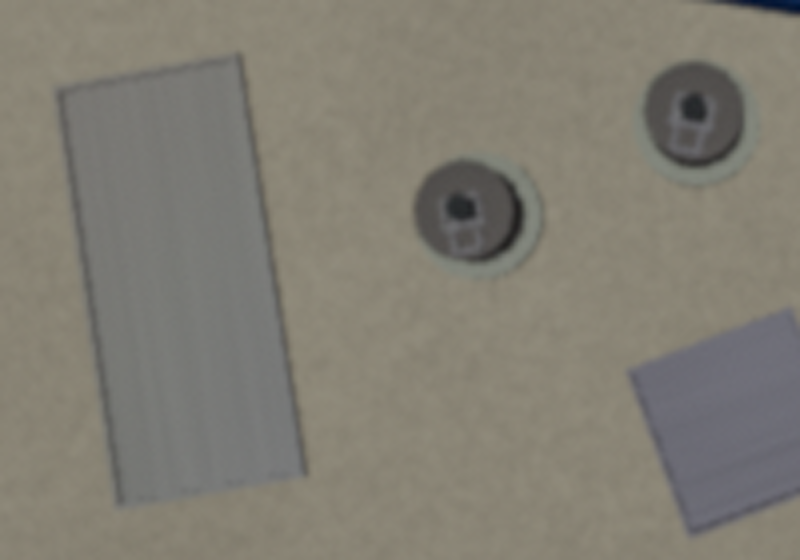

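View pics/b_top2.png

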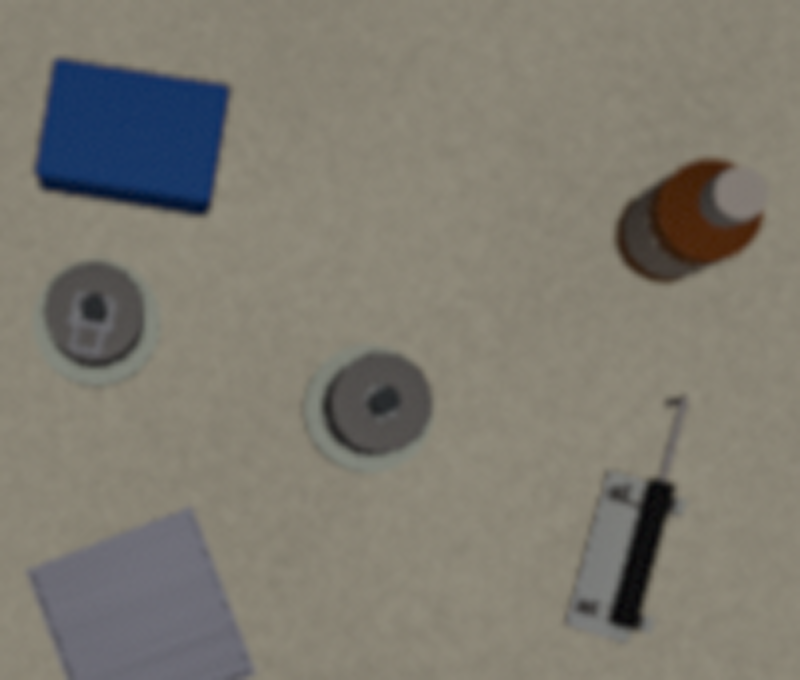

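View pics/b_sc.png

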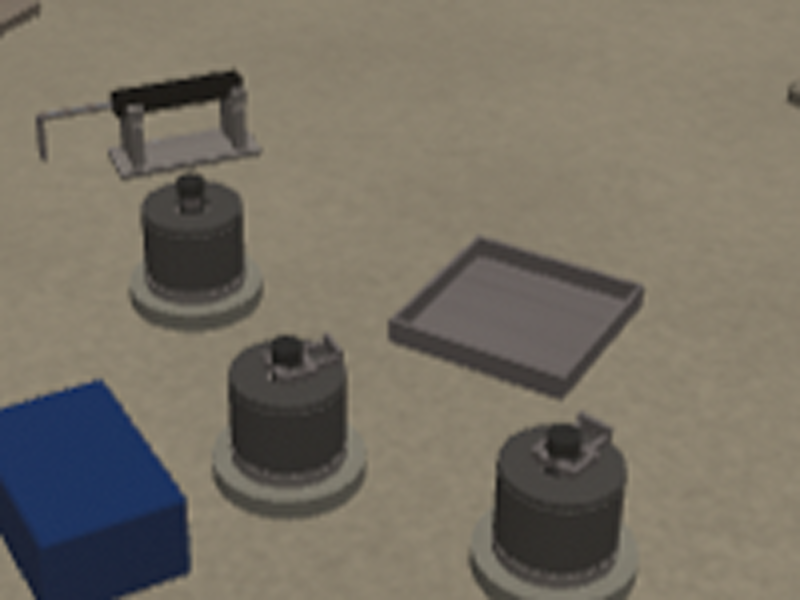

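```bash
python3 - <<'E'
from h import *
import pickle
V={}
for n,p in [("pk1",(470,-350,220)),("pk2",(500,-270,220)),("s3",(550,-158,220)),("s2a",(590,-40,220)),("s2b",(590,40,220)),("s1a",(540,95,220)),("s1b",(540,175,220))]:
    env.reach(p,quat(0.0)); env.hold(0.15)
    im,c=shot("wrist","w_"+n); V[n]=c
    print(n,env.read_state()["time_s"],env.read_state()["tool_pos"])
pickle.dump(V,open("V.pkl","wb"))
E
python3 - <<'E'
import cv2,numpy as np
f=lambda n:cv2.imread(f"pics/w_{n}.png")
cv2.imwrite("pics/m1.png",np.vstack([np.hstack([cv2.resize(f(a),(400,250)) for a in r]) for r in [("pk1","pk2"),("s3","s2a")]]))
E
```

```text
pk1 1.7417 [ 469.58 -350.89  220.23]
pk2 2.375 [ 499.75 -271.07  220.06]
s3 3.1333 [ 549.58 -159.3   219.99]
s2a 3.9 [589.65 -41.36 219.98]
s2b 4.5167 [590.03  38.73 220.01]
s1a 5.1167 [540.93  94.2  220.15]
s1b 5.7333 [540.11 173.86 219.87]
```

View pics/m1.png

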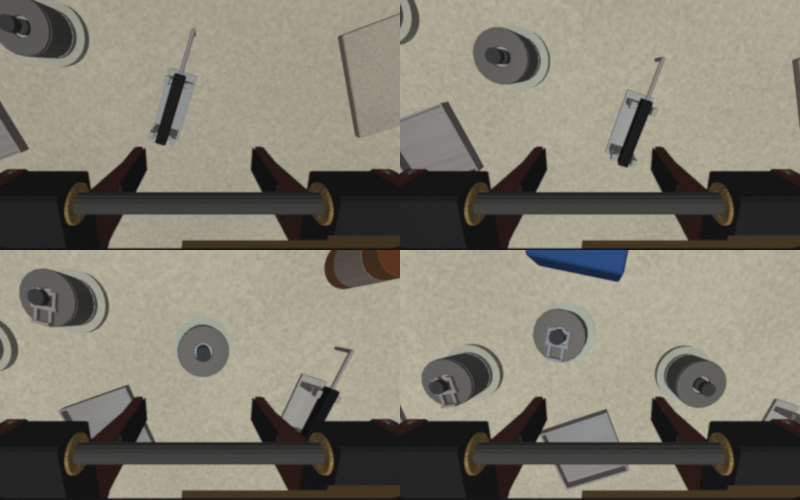

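The wrist views are sharp, and station 3 clearly has no clip. The pick lies around (290,170) full-scale in pk1 and (370,210) in pk2. Next I'll crop the pick.

```bash
python3 - <<'E'
from h import *
r=lambda n:cv2.imread(f"pics/w_{n}.png")
crop(r("pk1"),220,30,340,250,3,"c1"); crop(r("pk2"),310,70,450,280,3,"c2")
a=cv2.imread("pics/c1.png");b=cv2.imread("pics/c2.png")
h=max(a.shape[0],b.shape[0]); o=np.zeros((h,a.shape[1]+b.shape[1],3),np.uint8);o[:a.shape[0],:a.shape[1]]=a;o[:b.shape[0],a.shape[1]:]=b
cv2.imwrite("pics/c12.png",o); print(o.shape)
E
```

```text
(660, 780, 3)
```

View pics/c12.png

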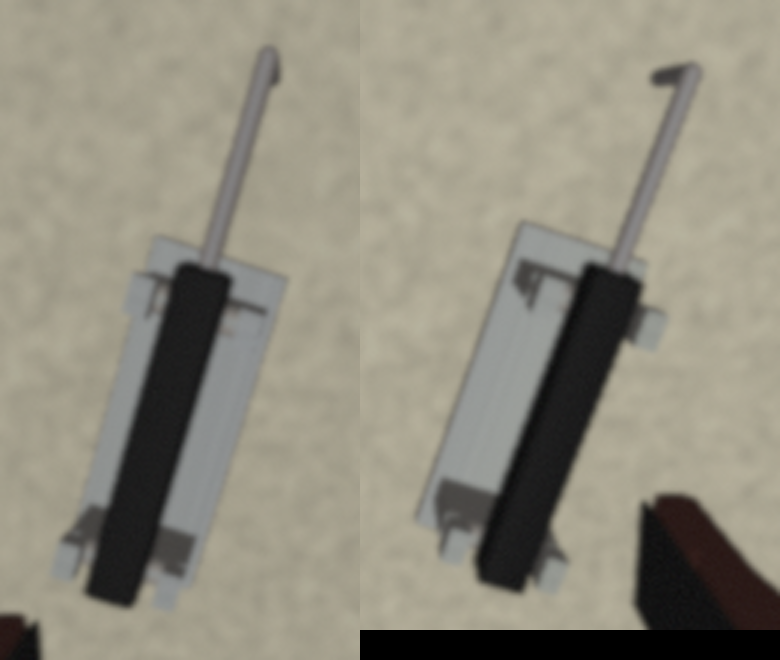

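In c12 the handle's top face runs from front middle (204,271) to back middle (110,599) in the left crop. The bend is at (268,50) left and (695,70) right, and the tip is at (274,80) left and (656,78) right.

```bash
python3 - <<'E'
from h import *
import pickle
V=pickle.load(open("V.pkl","rb"))
P1=lambda x,y:(V["pk1"],220+x/3-.33,30+y/3-.33)
P2=lambda x,y:(V["pk2"],310+(x-360)/3-.33,70+y/3-.33)
for n,a,b in [("bend",(268,52),(693,72)),("tip",(274,80),(656,78)),("hFR",(231,280),(641,283)),("hBR",(133,606),(523,592)),("shank root",(211,265),(620,268)),("baseFL",(153,235),(520,221)),("upright FL outer", (128,308),(0,0)),("up BR",(170,606),(560,590))]:
    if b[0]: print(n,tri([P1(*a),P2(*b)]))
for f,m,bk in [(P1,(204,271),(110,599)),(P2,(613,273),(503,583))]:
    a=onz(*f(*m),56);b=onz(*f(*bk),56); d=a-b; print(a,b,np.linalg.norm(d),np.degrees(np.arctan2(d[1],d[0])),(a+b)/2)
E
```

```text
bend (array([ 585.07, -343.65,   49.61]), [np.float64(0.35718738092100155), np.float64(0.3571873809209495)])
tip (array([ 584.87, -344.44,   12.07]), [np.float64(0.027584535125627346), np.float64(0.02758453512541202)])
hFR (array([ 534.2 , -334.31,   50.14]), [np.float64(0.017013698965483572), np.float64(0.017013698965384356)])
hBR (array([ 450.86, -307.15,   53.35]), [np.float64(0.16724570490030463), np.float64(0.1672457049002502)])
shank root (array([ 537.69, -329.33,   47.89]), [np.float64(0.036276511533448234), np.float64(0.03627651153363952)])
baseFL (array([ 545.24, -309.49,    3.8 ]), [np.float64(0.09325652811947059), np.float64(0.09325652811937048)])
up BR (array([ 451.22, -317.02,   53.57]), [np.float64(0.13455037370468648), np.float64(0.13455037370477033)])
[ 536.51 -328.3    56.  ] [ 453.95 -301.79   56.  ] 86.71688493673085 -17.798112175408022 [ 495.23 -315.05   56.  ]
[ 537.57 -325.77   56.  ] [ 454.63 -301.27   56.  ] 86.48106860410776 -16.455209822184553 [ 496.1  -313.52   56.  ]
```

```bash
python3 - <<'E'
from h import *
import pickle
V=pickle.load(open("V.pkl","rb"))
r=lambda n:cv2.imread(f"pics/w_{n}.png")
for n,z in V.items(): pass
for n,X in [("s2a",(637,0,70)),("s2b",(637,0,70)),("s1a",(584,135,70)),("s1b",(584,135,70)),("s3",(582,-158,70))]:
    p=proj(V[n],X).astype(int); print(n,p)
T=[]
for n,X in [("s2a",(625,0,70)),("s2b",(625,0,70)),("s1a",(572,135,70)),("s1b",(572,135,70))]:
    p=proj(V[n],X).astype(int); x0,y0=p-[33,25]; print(n,x0,y0)
    T.append(cv2.resize(r(n)[max(y0,0):y0+50,x0:x0+66],None,fx=6,fy=6,interpolation=cv2.INTER_CUBIC))
cv2.imwrite("pics/c3.png",np.vstack([np.hstack(T[:2]),np.hstack(T[2:])]))
E
```

```text
s2a [259 149]
s2b [376 150]
s1a [260 156]
s1b [376 154]
s3 [317 171]
s2a 227 142
s2b 342 142
s1a 228 148
s1b 342 146
```

View pics/c3.png

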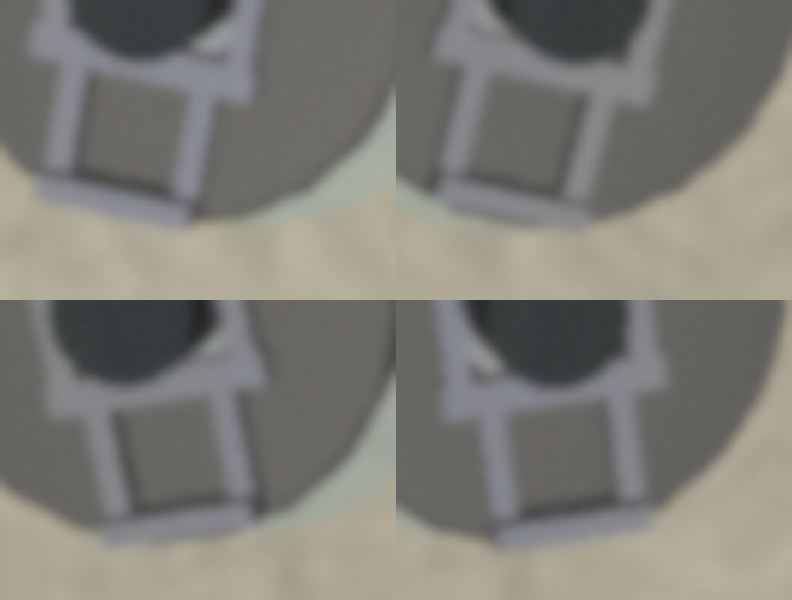

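c3 shows the eyes in clear view. At station 2 the end-bar corners are at (38,198) and (187,227) in the first view, and (43,200) and (191,228) in the second. I'll triangulate both clips.

```bash
python3 - <<'E'
from h import *
import pickle
V=pickle.load(open("V.pkl","rb"))
O={"s2a":(227,142),"s2b":(342,142),"s1a":(228,148),"s1b":(342,146)}
def px(n,p): return (V[n],O[n][0]+(p[0]+.5)/6-.5,O[n][1]+(p[1]+.5)/6-.5)
D={"s2":dict(barL=((38,198),(43,200)),barR=((187,227),(191,228)),cL=((30,52),(40,50)),cR=((248,103),(256,103)),hUL=((88,68),(90,66)),hUR=((192,90),(193,93)),hLL=((77,178),(74,180)),hLR=((178,196),(172,197))),
"s1":dict(barL=((105,247),(102,250)),barR=((250,226),(252,226)),cL=((52,117),(50,118)),cR=((263,84),(268,85)),hUL=((112,109),(107,112)),hUR=((212,92),(212,95)),hLL=((128,215),(120,217)),hLR=((231,205),(222,203)))}
for s in D:
    X={}
    for k,(a,b) in D[s].items():
        X[k],e=tri([px(s+"a",a),px(s+"b",b)]); print(s,k,X[k],e[0])
    for k,z in [("barL",74),("barR",74),("cL",70),("cR",70)]:
        a,b=D[s][k]; X[k]=(onz(*px(s+"a",a),z)+onz(*px(s+"b",b),z))/2; print(k,X[k], onz(*px(s+"a",a),z)-onz(*px(s+"b",b),z))
    d=X["barL"]-X["barR"]; print("len",np.linalg.norm(d)); ax=np.array([d[1],-d[0]])/np.hypot(*d[:2]); d2=X["cL"]-X["cR"];
    print("yaw",np.degrees(np.arctan2(ax[1],ax[0])),np.degrees(np.arctan2(-d2[0],d2[1])),"len",np.linalg.norm(d2))
    m=(X["barL"]+X["barR"])/2; print("eye",m[:2]+ax*9.25,"origin",m[:2]+27*ax, "crossmid",(X["cL"]+X["cR"])/2, "dist",np.dot((X["cL"]+X["cR"])[:2]/2-m[:2],ax))
E
```

```text
s2 barL [620.34  18.67  72.85] 0.0074459684328405185
s2 barR [617.08   1.55  73.44] 0.0668237184828774
s2 cL [636.99  19.14  69.98] 0.24087835982036326
s2 cR [631.11  -5.72  70.95] 0.1305134319450101
s2 hUL [634.89  13.11  67.81] 0.24332321499192813
s2 hUR [632.09   1.12  68.24] 0.04229122162094435
s2 hLL [622.09  14.8   69.58] 0.008199171462085618
s2 hLR [619.91   3.21  69.13] 0.06760875194820605
barL [620.56  18.58  74.  ] [-0.02 -0.4   0.  ]
barR [617.19   1.55  74.  ] [-0.14 -0.2   0.  ]
cL [636.99  19.14  70.  ] [-0.48 -0.    0.  ]
cR [630.98  -5.74  70.  ] [-0.26  0.33  0.  ]
len 17.356955457618437
yaw -11.180980862091644 -13.588111657422722 len 25.598045928048258
eye [627.95   8.27] origin [645.36   4.83] crossmid [633.99   6.7   70.  ] dist 15.476005330913445
s1 barL [561.55 146.72  72.26] 0.0205525757327959
s1 barR [564.39 129.51  73.09] 0.14645594519598426
s1 cL [576.4  152.81  68.61] 0.06922708620123925
s1 cR [580.38 127.83  69.72] 0.058005947091360796
s1 hUL [577.   146.02  67.29] 0.046702275516075614
s1 hUR [579.14 134.01  68.36] 0.052547875224131874
s1 hLL [564.85 144.38  69.53] 0.03446299578909739
s1 hLR [566.1  132.3   68.73] 0.26818345497826607
barL [561.95 146.63  74.  ] [ 0.05 -0.6   0.  ]
barR [564.59 129.54  74.  ] [-0.3  -0.32  0.  ]
cL [576.62 152.7   70.  ] [-0.14 -0.47  0.  ]
cR [580.42 127.84  70.  ] [-0.12 -0.1   0.  ]
len 17.296930467079413
yaw 8.773917882983968 8.684107621259077 len 25.148850115414014
eye [572.41 139.5 ] origin [589.95 142.2 ] crossmid [578.52 140.27  70.  ] dist 15.406833674718136
```

```bash
python3 - <<'E'
from h import *
q=quat(np.radians(-17.3))
set_gripper(50)
env.reach((495.5,-314.5,180),q); env.hold(0.1)
env.move_l((495.5,-314.5,109),rate=100,f_stop=8)
env.hold(0.2);print(env.read_state()["force"],env.read_state()["tool_pos"])
set_gripper(0); s=env.read_state();print(s["width"],s["force"])
print(env.move_l((495.5,-314.5,190),rate=80)); env.hold(0.2)
s=env.read_state();print(s["width"],s["force"],s["time_s"])
im,c=shot("wrist","p1"); im,c=shot("scene","p1s"); crop(im,200,60,420,240,3,"p1sc")
E
```

```text
[-0.2  -0.15  0.36] [ 495.83 -314.74  109.7 ]
13.345874527324819 [-1.19  0.24 -0.97]
False
13.733273451320166 [-0.75  0.08 -0.38] 11.45
```

View pics/p1.png

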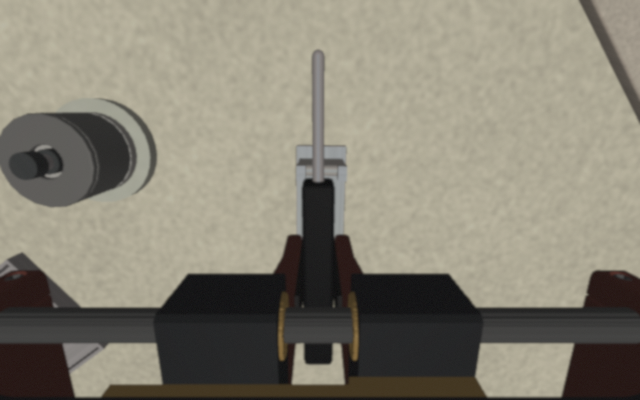

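View pics/p1sc.png

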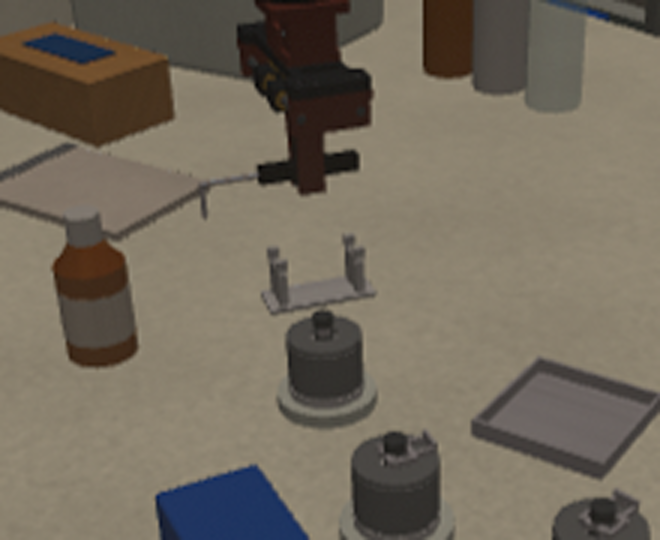

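The pick is held straight and level, with the shank along u=318, the bend end at (318,50) and the handle front at v≈180. Now I'll compute the tip offset in the tool frame.

```bash
python3 - <<'E'
from h import *
p=viewer.camera_params("wrist"); c=(p["fx"],p["fy"],p["cx"],p["cy"],p["tool_from_camera"])
def onzt(u,v,z): 
    o,d=ray(c,u,v); return o+d*(z-o[2])/d[2]
print(onzt(318,49.5,59.2), onzt(318,181,53.7),onzt(318,362,53.7))
im=cv2.imread("pics/p1.png"); crop(im,270,35,370,215,3,"p1c")
# scene triangulate bend / tip
s=cv2.imread("pics/p1s.png"); crop(s,255,110,330,135,8,"p1scc")
import pickle
E
```

```text
[95.71 -1.41 59.2 ] [45.   -1.43 53.7 ] [-43.87  -1.46  53.7 ]
```

View pics/p1scc.png

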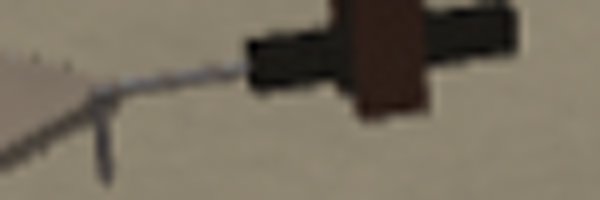

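View pics/p1c.png

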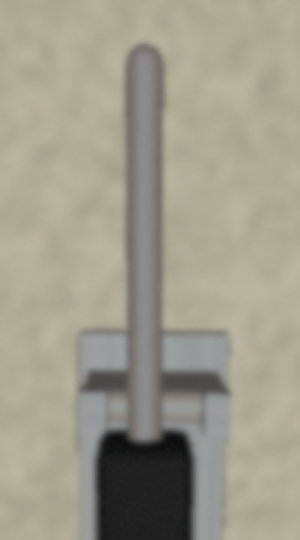

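```bash
cat >> h.py <<'E'
def pose_tip(eye,yaw,z,L=93.2):
    return (eye[0]-L*np.cos(yaw),eye[1]-L*np.sin(yaw),z)
E
python3 - <<'E'
from h import *
yaw=np.radians(-11.5); eye=(627.5,6.7)
env.move_l((495.5,-314.5,230),rate=150)
env.reach(pose_tip(eye,yaw,200),quat(yaw)); env.move_l(pose_tip(eye,yaw,175)); env.hold(.2)
im,c=shot("wrist","q1"); crop(im,250,20,390,170,4,"q1c"); im,_=shot("scene","q1s"); crop(im,270,140,430,260,5,"q1sc")
print(env.read_state()["tool_pos"],env.read_state()["force"])
E
```

```text
[536.52  25.17 175.63] [-0.53 -0.22 -1.29]
```

View pics/q1c.png

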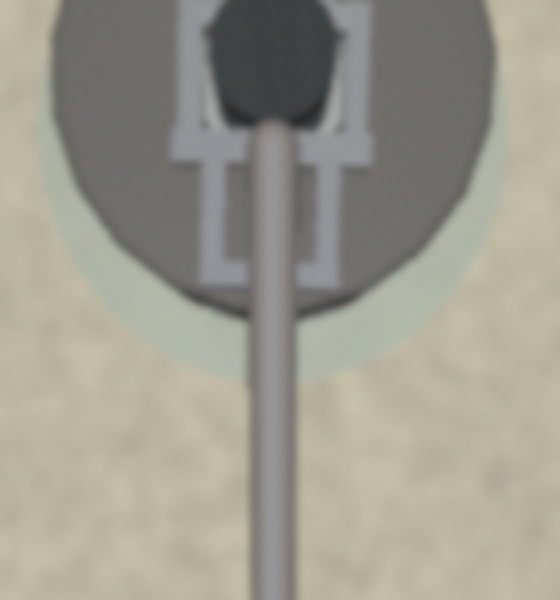

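View pics/q1sc.png

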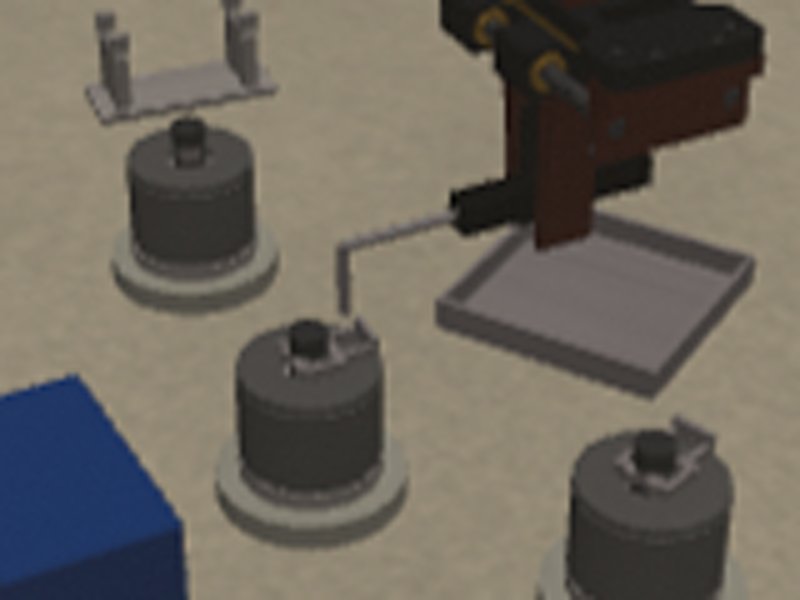

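The tip is laterally centred over the eye: the hole spans 225–315 in q1c and the shank is at 273. Next I'll lower it with force sensing.

```bash
python3 - <<'E'
from h import *
yaw=np.radians(-11.5); eye=(627.5,6.7)
env.move_l(pose_tip(eye,yaw,163),rate=60); env.hold(.1)
hit=env.move_l(pose_tip(eye,yaw,155),rate=15,f_stop=3); s=env.read_state(); print(hit,s["tool_pos"],s["force"],s["wrist_torque"])
im,c=shot("wrist","q2"); crop(im,250,20,390,170,4,"q2c"); im,_=shot("scene","q2s"); crop(im,270,140,430,260,5,"q2sc")
E
```

```text
True [535.97  25.29 155.16] [-0.88  0.52  2.67] [-0.02 -0.18 -0.02]
```

View pics/q2c.png

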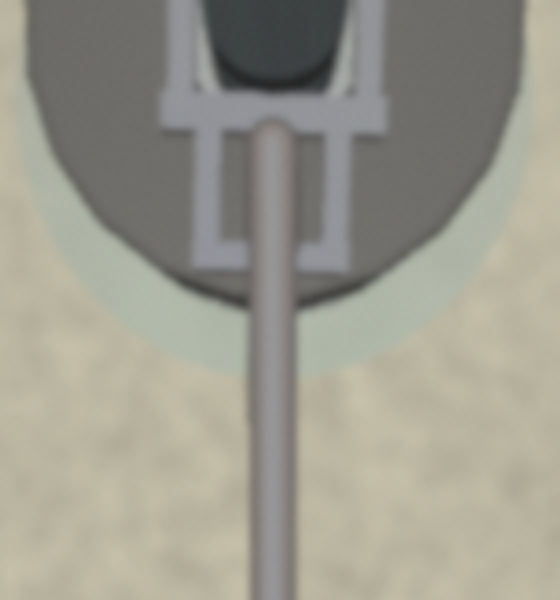

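View pics/q2sc.png

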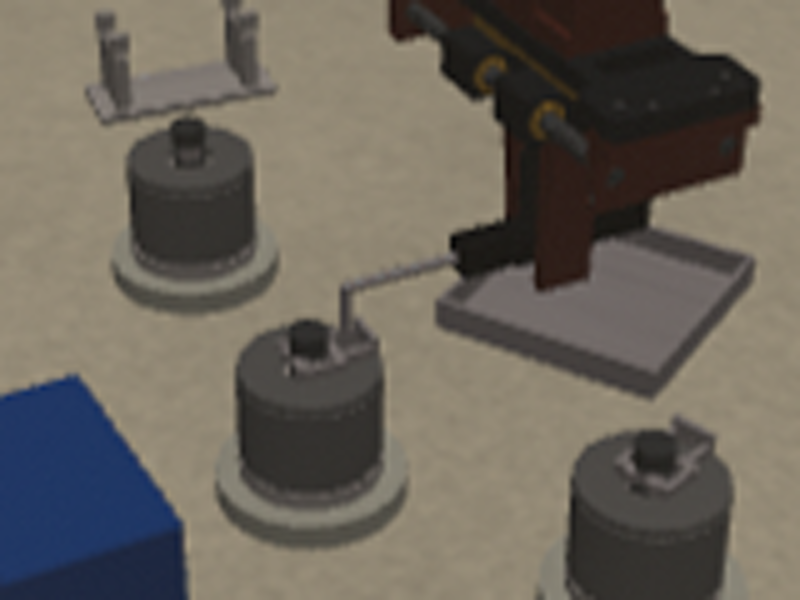

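The stop height (z=155.2) puts the tip on the cover's top inside the eye. Now I'll pull along the clip's -x in small steps and watch the force.

```bash
python3 - <<'E'
from h import *
yaw=np.radians(-11.5); eye=(627.5,6.7); u=np.array([np.cos(yaw),np.sin(yaw)])
env.move_l(pose_tip(eye,yaw,155.7),rate=20)
for d in range(2,20,2):
    e=np.array(eye)-u*d
    h=env.move_l(pose_tip(e,yaw,155.7),rate=20,f_stop=30); s=env.read_state()
    print(d,h,s["force"]@[u[0],u[1],0],s["force"][2],s["wrist_torque"],s["tool_pos"])
    if h: break
    if d==10: im,_=shot("scene","q3as"); crop(im,270,140,430,260,5,"q3asc")
im,c=shot("wrist","q3"); crop(im,250,20,390,170,4,"q3c"); im,_=shot("scene","q3s"); crop(im,270,140,430,260,5,"q3sc")
E
```

```text
2 False -0.08956199396015667 1.4620493644845598 [-0.   -0.24  0.02] [534.23  25.69 155.73]
4 False 0.4367673328925125 0.9191511709597194 [-0.02 -0.24  0.02] [532.08  26.09 155.69]
6 False 2.7138281391857246 1.9376558624611475 [-0.07 -0.48  0.02] [530.46  26.47 155.77]
8 False 5.443184015048126 -1.2344978143803167 [-0.12 -0.92  0.01] [529.41  26.84 156.03]
10 False 6.067162594717147 -0.7704637420613889 [-0.16 -1.15  0.03] [527.97  27.2  156.22]
12 False 7.220571638220072 -1.095105676115302 [-0.2  -1.19 -0.01] [526.11  27.61 156.25]
14 False 3.9455629180096343 -0.4001374318579979 [-0.06 -0.64 -0.04] [523.05  28.03 155.91]
16 False -0.7793560946442789 -0.5145471498359153 [ 0.01 -0.01 -0.06] [519.21  28.53 155.23]
18 False -0.5665665092355123 0.8411941183154554 [ 0.04  0.04 -0.04] [517.93  28.92 155.51]
```

View pics/q3c.png

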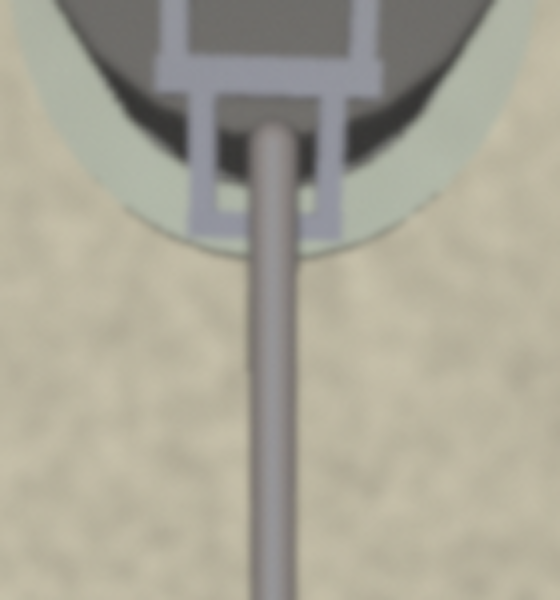

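View pics/q3sc.png

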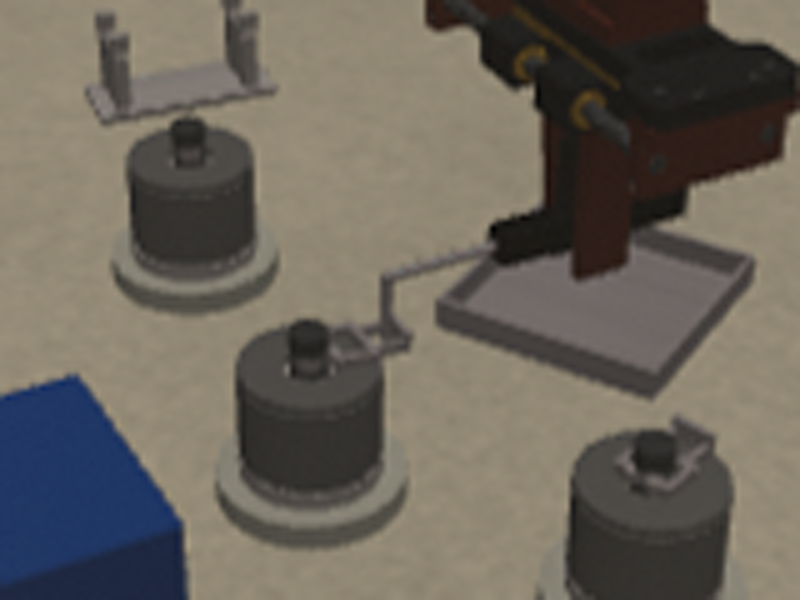

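Clip 2 is off the spindle and lies loose with its eye over the cover edge. The peak pull was about 7 N. I'll lift out and go to station 1.

```bash
python3 - <<'E'
from h import *
yaw=np.radians(-11.5); eye=(627.5,6.7); u=np.array([np.cos(yaw),np.sin(yaw)])
e=np.array(eye)-u*16
env.move_l(pose_tip(e,yaw,155.7),rate=20)
print(env.move_l(pose_tip(e,yaw,175),rate=40,f_stop=4)); env.move_l(pose_tip(e,yaw,200)); 
im,_=shot("scene","q4s"); crop(im,270,140,430,260,5,"q4sc")
yaw=np.radians(8.5); eye=(572.1,138.0)
env.reach(pose_tip(eye,yaw,200),quat(yaw)); env.move_l(pose_tip(eye,yaw,172)); env.hold(.2)
im,c=shot("wrist","q5"); crop(im,250,20,390,170,4,"q5c"); im,_=shot("scene","q5s"); crop(im,320,150,480,270,5,"q5sc")
print(env.read_state()["tool_pos"],env.read_state()["force"],env.read_state()["time_s"])
E
```

```text
False
[480.33 124.12 172.61] [ 0.42 -0.16 -0.27] 19.975
```

View pics/q5c.png

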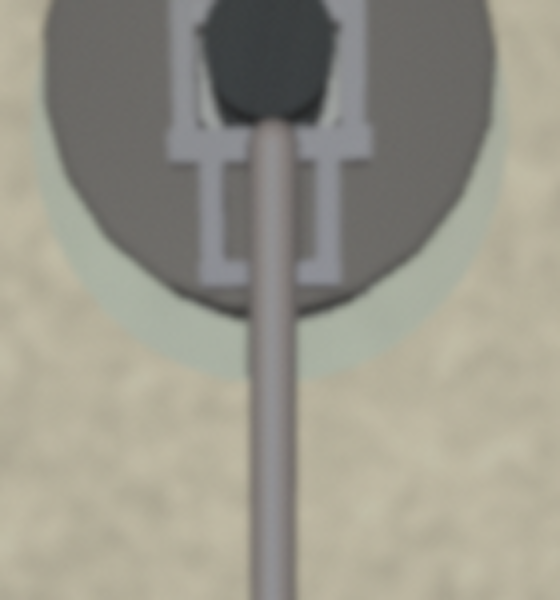

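View pics/q5sc.png

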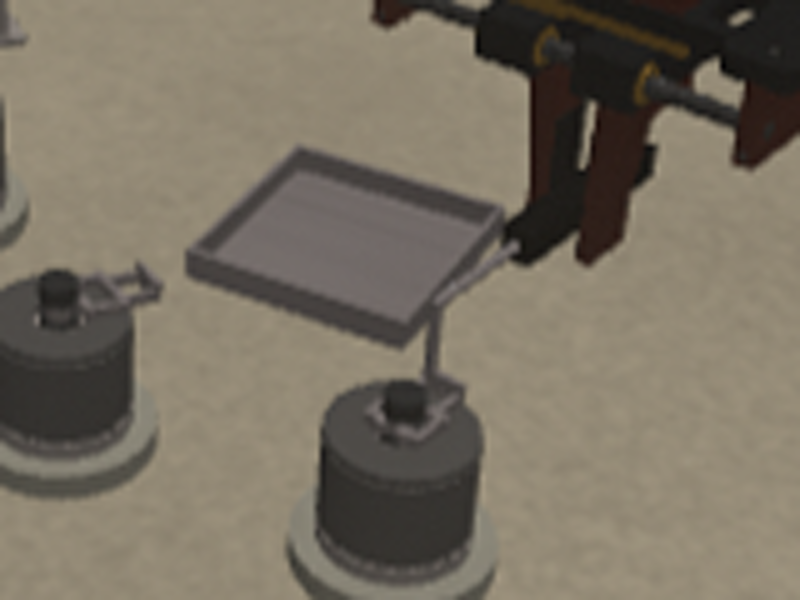

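View pics/q5.png

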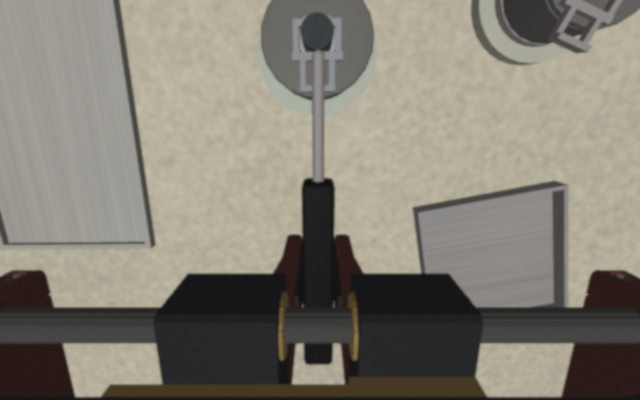

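Station 1 is aligned the same way (hole 225–315, shank 273), and clip 2 still sits on its cover. I'll repeat the pry.

```bash
python3 - <<'E'
from h import *
yaw=np.radians(8.5); eye=(572.1,138.0); u=np.array([np.cos(yaw),np.sin(yaw)])
env.move_l(pose_tip(eye,yaw,163),rate=60); env.hold(.1)
hit=env.move_l(pose_tip(eye,yaw,154),rate=15,f_stop=3); s=env.read_state(); z=s["tool_pos"][2]; print(hit,z)
if 153.5<z<157.5:
  z+=.4
  env.move_l(pose_tip(eye,yaw,z),rate=20)
  for d in range(3,19,3):
    e=np.array(eye)-u*d
    h=env.move_l(pose_tip(e,yaw,z),rate=20,f_stop=30); s=env.read_state()
    print(d,h,s["force"]@[u[0],u[1],0],s["force"][2],s["tool_pos"])
    if h: break
im,c=shot("wrist","q6"); crop(im,250,20,390,170,4,"q6c"); im,_=shot("scene","q6s"); crop(im,320,150,480,270,5,"q6sc")
E
```

```text
True 154.7479294587743
3 False 0.16993825831601378 1.6542339856618586 [476.95 123.78 155.18]
6 False 1.282931399711431 0.8214438342316072 [474.11 123.37 155.24]
9 False 4.759663197945428 -0.8662269685421571 [472.39 123.15 155.54]
12 False 6.377538735045975 -0.7925592214618828 [469.85 122.8  155.69]
15 False 1.113364893367109 -1.1577074859183172 [465.11 122.02 155.14]
18 False 1.0082481454800474 -0.364186930729831 [461.24 121.38 154.85]
```

View pics/q6sc.png

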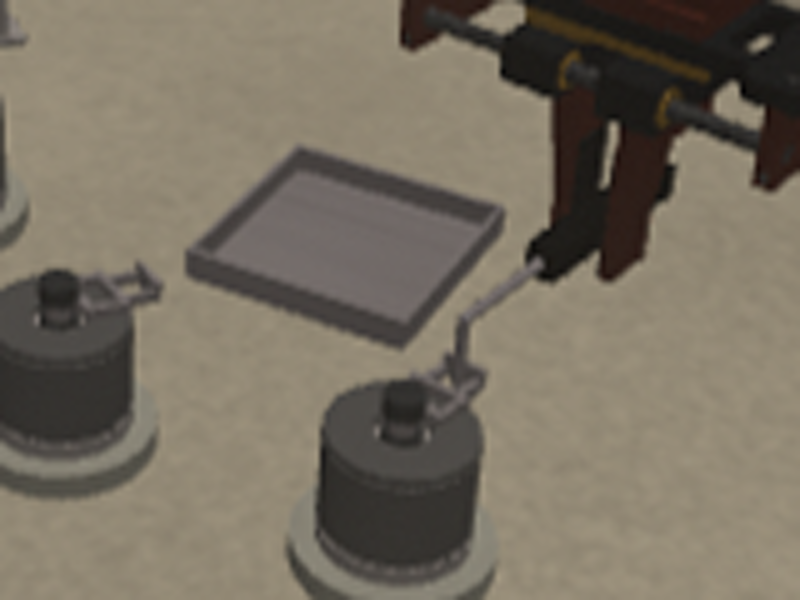

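View pics/q6c.png

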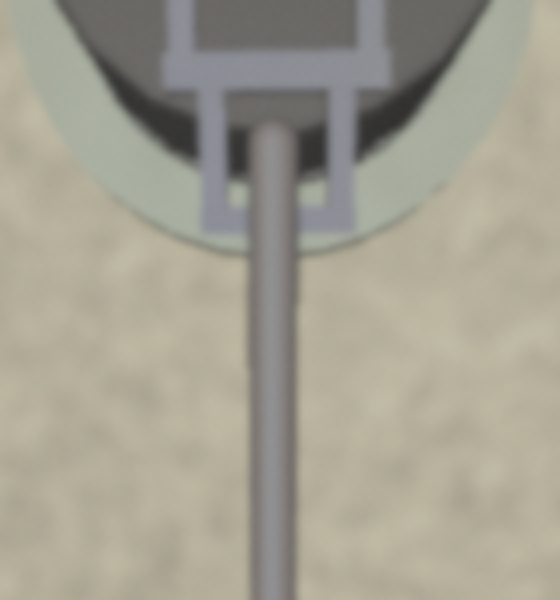

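Clip 1 is off too. Now I'll lift out and return the pick to its rest at the same pose I grasped it in.

```bash
python3 - <<'E'
from h import *
yaw=np.radians(8.5); eye=(572.1,138.0); u=np.array([np.cos(yaw),np.sin(yaw)])
e=np.array(eye)-u*16
env.move_l(pose_tip(e,yaw,155.2),rate=20)
print(env.move_l(pose_tip(e,yaw,175),rate=40,f_stop=4)); env.move_l(pose_tip(e,yaw,240))
q=quat(np.radians(-17.3))
env.reach((495.5,-314.5,240),q); env.move_l((495.5,-314.5,150),rate=150);env.hold(.2)
im,c=shot("wrist","r1"); crop(im,220,30,420,230,3,"r1c")
E
```

```text
False
```

View pics/r1c.png

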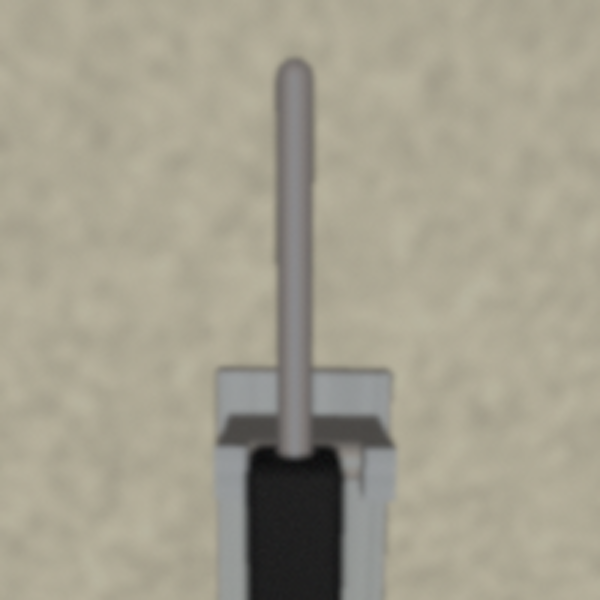

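In r1c the rest is centred at u≈305 and the handle at 294, so the rest sits about 2 mm to the right. I'll shift by that amount and lower.

```bash
python3 - <<'E'
from h import *
env.move_l((495.0,-316.3,150),rate=50)
env.move_l((495.0,-316.3,118),rate=80); env.hold(.1)
h=env.move_l((495.0,-316.3,108),rate=15,f_stop=4); s=env.read_state(); print(h,s["tool_pos"],s["force"])
im,c=shot("wrist","r2"); 
if s["tool_pos"][2]<111.5:
    set_gripper(36); env.move_l((495.0,-316.3,150),rate=80); env.move_l((470,-308,220),rate=150);env.hold(.2)
im,c=shot("wrist","r3"); crop(im,220,30,420,280,2.4,"r3c"); im,_=shot("scene","r3s"); crop(im,250,120,350,180,8,"r3sc")
E
```

```text
True [ 495.   -316.31  108.94] [-0.37  0.68  5.15]
```

View pics/r3c.png

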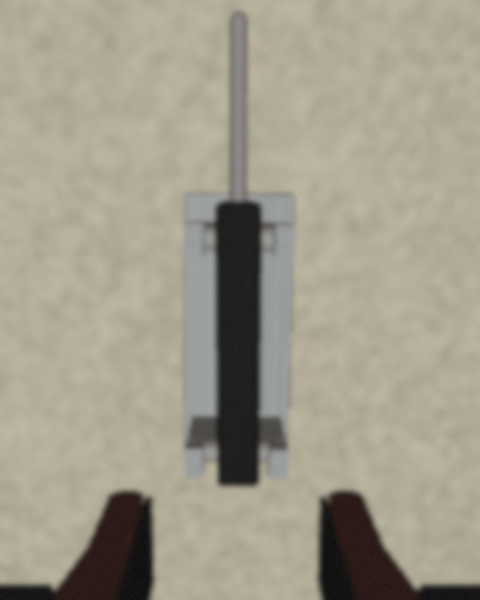

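View pics/r3sc.png

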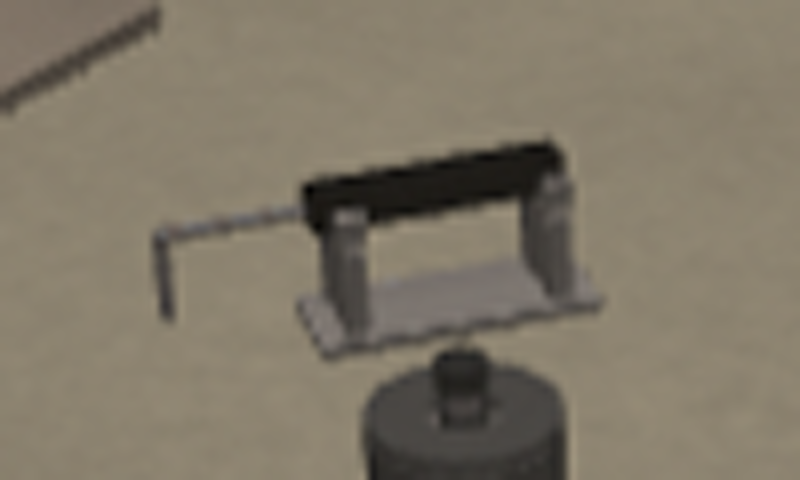

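The pick lies squarely in the rest with the hook pointing the same way. Next I'll look at the two loose clips.

```bash
python3 - <<'E'
from h import *
import pickle
V={}
for n,e,yw in [("k2",(612,9.6),-11.5),("k1",(557,135.8),8.5)]:
  for k,dy in [("a",-25),("b",25)]:
    y=np.radians(yw); u=np.array([np.cos(y),np.sin(y)]);l=np.array([-u[1],u[0]])
    p=np.array(e)-u*20+l*dy
    env.reach((*p,190),quat(y)); env.hold(.15); im,c=shot("wrist",n+k); V[n+k]=c
    q=proj(c,(*e,68)).astype(int)-[35,30]; V[n+k+"o"]=q; print(n+k,q)
    crop(im,q[0],q[1],q[0]+70,q[1]+60,5,"c_"+n+k)
pickle.dump(V,open("V2.pkl","wb"))
r=lambda n:cv2.imread(f"pics/c_{n}.png")
cv2.imwrite("pics/c4.png",np.vstack([np.hstack([r("k2a"),r("k2b")]),np.hstack([r("k1a"),r("k1b")])]))
im,_=shot("top","t2"); crop(im,230,150,480,290,3.2,"t2c")
E
```

```text
k2a [243 168]
k2b [323 168]
k1a [243 170]
k1b [323 169]
```

View pics/c4.png

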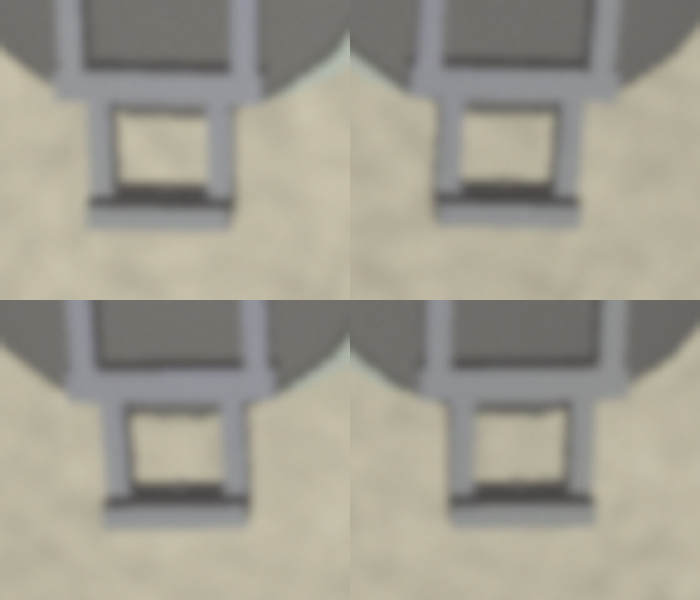

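View pics/t2c.png

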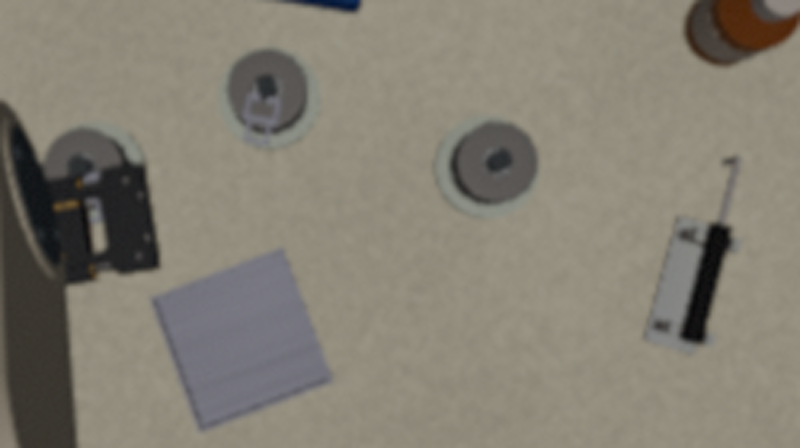

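The dish has been knocked: its corners are now at full-image (278,243), (318,228), (333,269) and (293,284), about 20 px left of before. Clip eyes are clear of the cover edge, and the end-bar corners are readable. I'll compute both.

```bash
python3 - <<'E'
from h import *
import pickle
V=pickle.load(open("V2.pkl","rb"))
def px(n,p): o=V[n+"o"]; return (V[n],o[0]+(p[0]+.5)/5-.5,o[1]+(p[1]+.5)/5-.5)
D={"k2":dict(L=((88,228),(85,226)),Rr=((232,228),(228,226)),cL=((56,97),(61,97)),cR=((262,102),(268,102))),
"k1":dict(L=((104,226),(100,226)),Rr=((248,226),(244,226)),cL=((66,100),(70,98)),cR=((275,98),(280,97)))}
for s,yw in [("k2",-11.5),("k1",8.5)]:
    X={k:tri([px(s+"a",a),px(s+"b",b)])[0] for k,(a,b) in D[s].items()}
    for k in X: print(s,k,X[k])
    zb={"L":74,"Rr":74,"cL":70,"cR":70}
    X={k:(onz(*px(s+"a",a),zb[k])+onz(*px(s+"b",b),zb[k]))/2 for k,(a,b) in D[s].items()}
    d=X["L"]-X["Rr"]; ax=np.array([d[1],-d[0]])/np.hypot(*d[:2]);m=(X["L"]+X["Rr"])[:2]/2
    y=np.radians(yw); corr=-1.4*np.array([-np.sin(y),np.cos(y)])
    print("len",np.linalg.norm(d),"yaw",np.degrees(np.arctan2(ax[1],ax[0])),"eye",m+ax*9.25+corr)
c=cam("top")
for z in (0,16):
  P=[onz(c,230+x/3.2,150+yy/3.2,z) for x,yy in [(153,298),(283,250),(330,380),(203,430)]]
  print(np.array(P),np.mean(P,0),np.linalg.norm(P[0]-P[1]),np.linalg.norm(P[1]-P[2]))
# check wrt previous top estimate of station/wrist
print(onz(c,385.5,201.5,64))
E
```

```text
k2 L [605.14  22.93  68.77]
k2 Rr [601.28   5.14  68.11]
k2 cL [622.24  22.74  68.45]
k2 cR [616.56  -2.26  68.91]
len 17.707942998987427 yaw -11.610119846925125 eye [613.66  10.41]
k1 L [546.59 144.02  69.55]
k1 Rr [549.18 126.01  69.36]
k1 cL [562.24 150.4   69.37]
k1 cR [566.24 124.78  69.53]
len 17.789471849170827 yaw 8.373417518281311 eye [558.65 135.18]
[[488.39  98.1    0.  ]
 [523.5   -4.29   0.  ]
 [422.26 -38.43   0.  ]
 [385.92  60.79   0.  ]] [455.02  29.04   0.  ] 108.24269550166483 106.84169331031805
[[488.91  96.11  16.  ]
 [523.45  -4.6   16.  ]
 [423.86 -38.17  16.  ]
 [388.12  59.42  16.  ]] [456.09  28.19  16.  ] 106.46861151686045 105.0905715728859
[ 581.88 -163.8    64.  ]
```

```bash
python3 - <<'E'
from h import *
env.reach((480,100,300),quat(0)); env.hold(.1)
im,_=shot("scene","s3s"); c=cam("scene")
for e in [(613.7,10.4),(558.6,135.2)]: print(proj(c,(*e,70)))
a=cv2.resize(im[190:240,310:360],None,fx=8,fy=8,interpolation=cv2.INTER_CUBIC);b=cv2.resize(im[215:265,375:425],None,fx=8,fy=8,interpolation=cv2.INTER_CUBIC)
o=np.hstack([a,b])
# overlay predicted flat clip end bar corners
cv2.imwrite("pics/s3c.png",o)
E
```

```text
[345.09 205.02]
[409.4  223.97]
```

View pics/s3c.png

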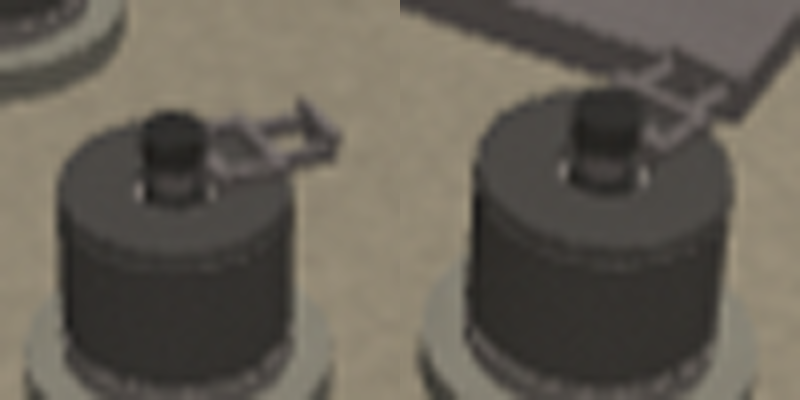

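The clips lie flat. I'll grip clip 2's eye just outside the cover edge and check the grip.

```bash
python3 - <<'E'
from h import *
y=np.radians(-11.5); u=np.array([np.cos(y),np.sin(y)]); g=np.array([613.7,10.4])-9*u
set_gripper(32)
env.reach((*g,200),quat(y)); env.move_l((*g,160),rate=100); env.hold(.1)
print(env.move_l((*g,141),rate=40,f_stop=5)); set_gripper(0); s=env.read_state(); print(s["width"],s["force"])
env.move_l((*g,143),rate=20); env.move_l((*g,190),rate=80); env.hold(.2); s=env.read_state(); print(s["width"],s["force"],s["time_s"])
im,_=shot("wrist","g2"); im,_=shot("scene","g2s"); crop(im,290,120,450,250,5,"g2sc")
E
```

```text
False
17.396913497658698 [ 0.39 -0.07  0.03]
17.066664550016956 [ 0.37 -0.57  0.28] 38.6917
```

View pics/g2.png

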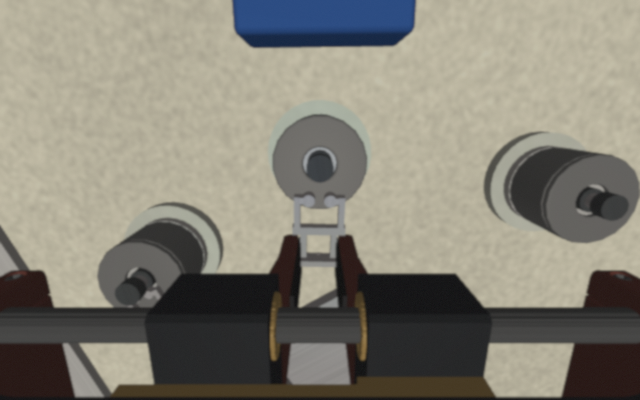

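View pics/g2sc.png

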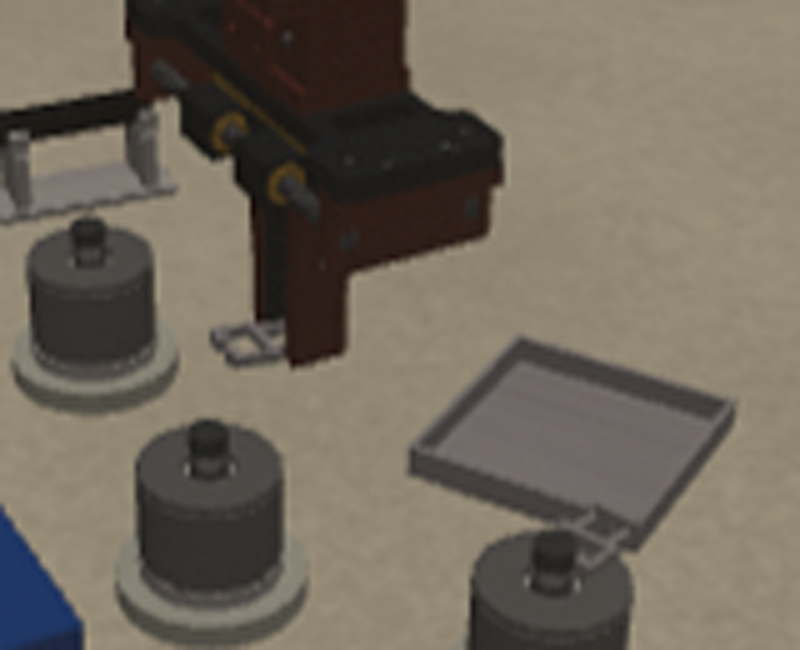

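Clip 2 is held firmly at 17 mm width. I'll cross-check the dish from the scene view, rim corners at (437,200.6), (394,187.6), (372.4,212.4) and (417.6,227), then place it.

```bash
python3 - <<'E'
from h import *
c=cam("scene")
P=np.array([onz(c,u,v,16) for u,v in [(437,200.6),(394,187.6),(372.4,212.4),(417.6,227)]]); print(P,P.mean(0))
D=np.array([455.5,28.4]); y=np.radians(18.6); u=np.array([np.cos(y),np.sin(y)]); l=np.array([-u[1],u[0]])
ctr=D+24*u+13*l; g=ctr-17.75*u
env.reach((*g,150),quat(y)); env.hold(.1)
im,_=shot("wrist","d1")
E
```

```text
[[392.13  66.88  16.  ]
 [428.82 -33.19  16.  ]
 [536.2    9.45  16.  ]
 [498.01 106.42  16.  ]] [463.79  37.39  16.  ]
```

View pics/d1.png

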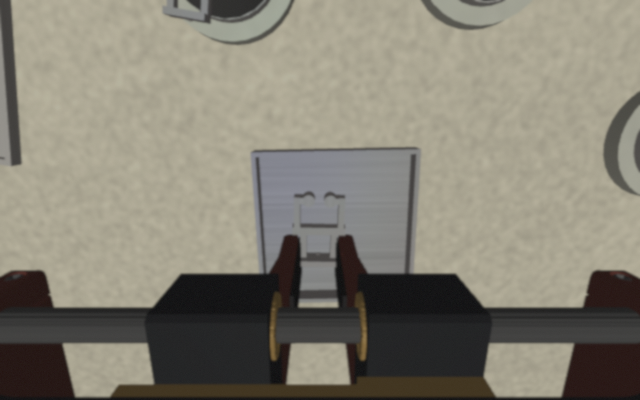

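In d1 the clip is over the dish, with the dish's front rim corners at (252,151) and (419,149).

```bash
python3 - <<'E'
from h import *
c=cam("wrist"); a=onz(c,252,151,16);b=onz(c,419,149,16); d=a-b; print(a,b,np.linalg.norm(d),np.degrees(np.arctan2(-d[0],d[1])))
y=np.arctan2(-d[0],d[1]); u=np.array([np.cos(y),np.sin(y)]);l=np.array([-u[1],u[0]])
D=((a+b)/2)[:2]-55*u-1.4*l; print("dish",D)
t=env.read_state()["tool_pos"][:2]; print("grasp in dish",(t-D)@u,(t-D)@l)
E
```

```text
[492.16  99.17  16.  ] [527.34  -2.02  16.  ] 107.12789681721922 19.17303579096533
dish [458.26  29.19]
grasp in dish 5.464464656594731 12.317642105498074
```

```bash
python3 - <<'E'
from h import *
t=env.read_state()["tool_pos"][:2]
print(env.move_l((*t,86.5),rate=60,f_stop=6)); print(env.read_state()["tool_pos"])
set_gripper(27); env.move_l((*t,140),rate=80)
y=np.radians(8.4); u=np.array([np.cos(y),np.sin(y)]); g=np.array([558.65,135.2])-9*u
env.move_l((*t,170),rate=150)
set_gripper(32)
env.reach((*g,200),quat(y)); env.hold(.1); im,_=shot("wrist","d2"); env.move_l((*g,160),rate=100); env.hold(.1)
print(env.move_l((*g,141),rate=40,f_stop=5)); set_gripper(0); s=env.read_state(); print(s["width"],s["force"])
env.move_l((*g,143),rate=20); env.move_l((*g,190),rate=80); env.hold(.2); s=env.read_state(); print(s["width"],s["force"],s["time_s"])
im,_=shot("wrist","g1")
D=np.array([458.3,29.2]); y=np.radians(19.0); u=np.array([np.cos(y),np.sin(y)]); l=np.array([-u[1],u[0]])
g=D-28*u-17*l
env.reach((*g,170),quat(y)); env.hold(.1)
im,_=shot("wrist","d3")
im,_=shot("scene","d3s"); crop(im,290,150,450,270,5,"d3sc")
E
```

```text
False
[459.57  42.64  86.79]
True
17.42699396760105 [-2.25 -3.6   6.86]
17.347824445200295 [ 0.01 -0.21 -0.17] 46.15
```

View pics/d3.png

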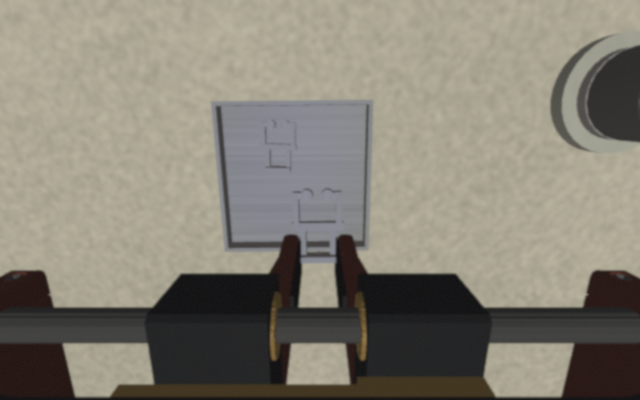

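View pics/d3sc.png

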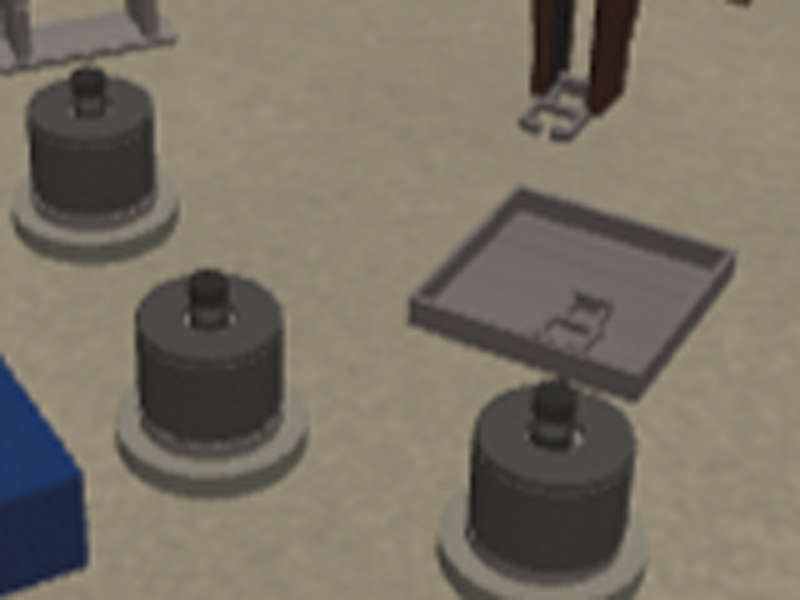

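The first clip is in the dish and the second is held above it. Dish rim corners in d3 are (213,102), (372,100), (226,249) and (368,248). I'll verify the offset, then release.

```bash
python3 - <<'E'
from h import *
c=cam("wrist"); P=np.array([onz(c,a,b,16) for a,b in [(213,102),(372,100),(226,249),(368,248)]]); D=P.mean(0)[:2]
y=np.radians(19); u=np.array([np.cos(y),np.sin(y)]);l=np.array([-u[1],u[0]]); D=D-1.4*l
s=env.read_state();t=s["tool_pos"][:2]; r=((t-D)@u,(t-D)@l); print(D,r,np.linalg.norm(P[0]-P[1]),np.linalg.norm(P[0]-P[2]))
t=t+u*(-26-r[0])+l*(-17-r[1])
env.move_l((*t,120),rate=100)
print(env.move_l((*t,86.5),rate=60,f_stop=6)); print(env.read_state()["tool_pos"])
set_gripper(27); env.move_l((*t,140),rate=80); env.move_l((t[0]-30,t[1],230),rate=150);env.hold(.15)
im,_=shot("wrist","d4"); print(env.read_state()["time_s"])
im,_=shot("top","t3"); crop(im,140,140,420,290,2.8,"t3c")
E
```

```text
[458.67  28.57] (np.float64(-26.592786146537804), np.float64(-16.046338712337242)) 107.16539588690146 106.81530605138148
False
[439.47   4.02  86.29]
50.6833
```

View pics/d4.png

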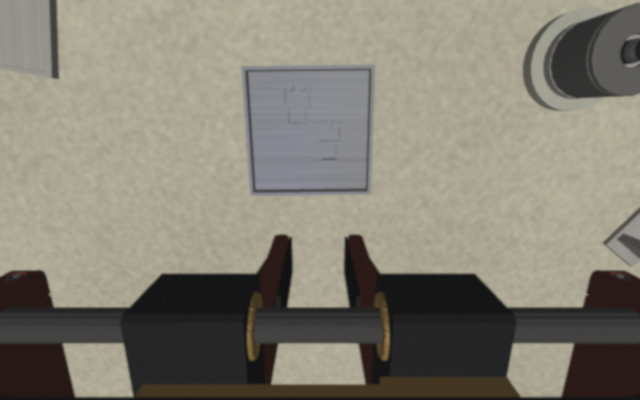

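View pics/t3c.png

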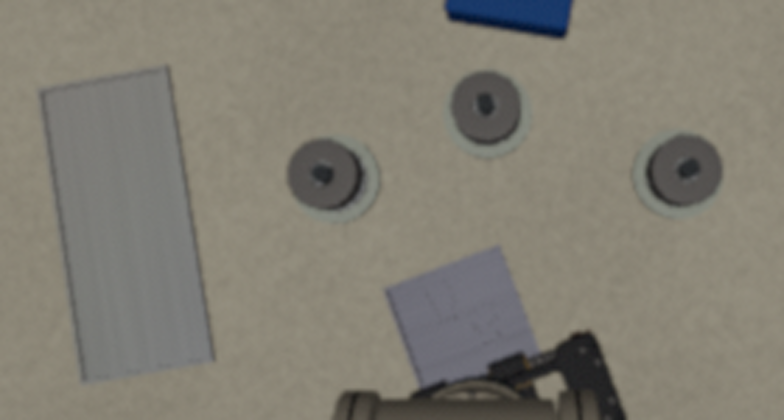

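Both clips are in the dish. Next I'll measure the covers from above with the wrist camera, plus the tray.

```bash
python3 - <<'E'
from h import *
import pickle
set_gripper(88)
V={}
for n,p in [("v3",(580,-162)),("v2",(645,3)),("v1",(590,140.6))]:
    env.reach((p[0]-10,p[1],200),quat(0)); env.hold(.15); im,c=shot("wrist",n); V[n]=c
    q=proj(c,(*p,64)).astype(int)-[65,50]; V[n+"o"]=q; print(n,q); crop(im,q[0],q[1],q[0]+130,q[1]+100,3,"c_"+n)
env.reach((530,300,260),quat(np.radians(8))); env.hold(.15); im,c=shot("wrist","v_tray"); V["tray"]=c
pickle.dump(V,open("V3.pkl","wb")); print(env.read_state()["time_s"])
r=lambda n:cv2.imread(f"pics/c_{n}.png")
z=np.zeros_like(r("v1"))
cv2.imwrite("pics/c5.png",np.vstack([np.hstack([r("v3"),r("v2")]),np.hstack([r("v1"),cv2.resize(im,(390,300))])]))
E
```

```text
v3 [256 156]
v2 [252 156]
v1 [252 159]
55.625
```

View pics/c5.png

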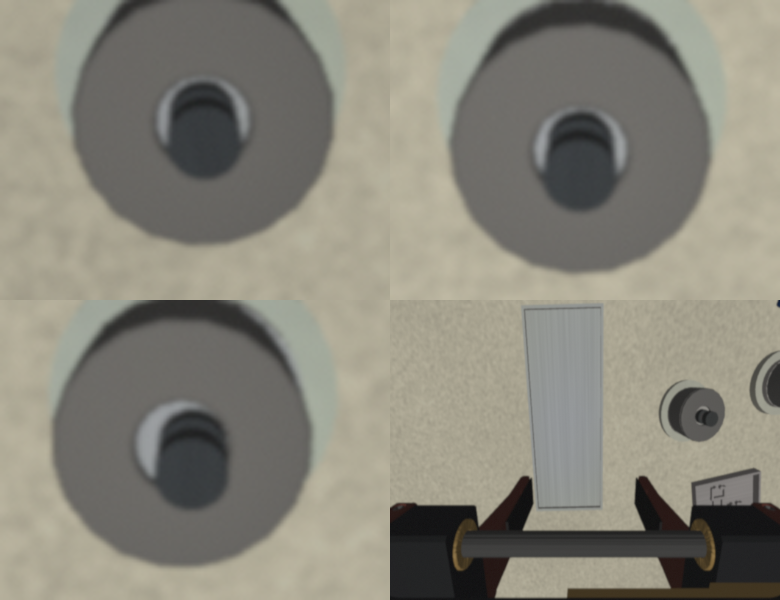

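View pics/v_tray.png

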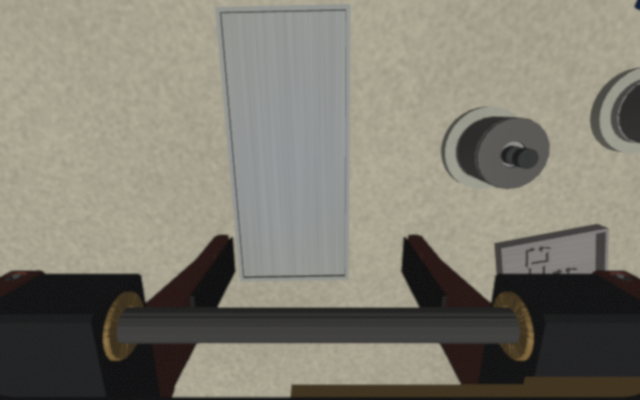

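c5 shows the cover tops centred at crop (203.5,115), (190.5,142) and (181.5,137). Cover 1 is pushed about 2 mm to the left and back of its spindle.

```bash
python3 - <<'E'
from h import *
import pickle
V=pickle.load(open("V3.pkl","rb"))
def X(n,x,y,z): o=V[n+"o"]; return onz(V[n],o[0]+(x+.5)/3-.5,o[1]+(y+.5)/3-.5,z)
for n,l,r,b,cy in [("v3",73,334,245,115),("v2",60,321,272,142),("v1",52,311,267,137)]:
    L=X(n,l,cy,64);Rr=X(n,r,cy,64);B=X(n,(l+r)/2,b,64)
    print(n,"diam",L[1]-Rr[1],"y",(L[1]+Rr[1])/2-1.4,"x",B[0]+30)
print("heads z80:",X("v3",204.5,140,80)-[0,1.4,0],X("v2",190,172,80)-[0,1.4,0],X("v1",193,470-300,80)-[0,1.4,0])
c=V["tray"]
P=np.array([onz(c,u,v,9) for u,v in [(220,11),(349,7),(346,276),(241,277)]]); print(P,P.mean(0))
print(np.linalg.norm(P[0]-P[1]),np.linalg.norm(P[1]-P[2]),np.linalg.norm(P[3]-P[2]),np.degrees([np.arctan2(*(P[1]-P[2])[1::-1]),np.arctan2(*(P[0]-P[3])[1::-1])]))
t=cam("top"); Q=np.array([onz(t,140+x/2.8,140+y/2.8,9) for x,y in [(41,90),(168,67),(213,360),(83,381)]]); print(Q.mean(0))
im,_=shot("scene","z1s"); crop(im,340,180,480,300,5,"z1sc")
E
```

```text
v3 diam 58.2863600212612 y -164.45305581502143 x 587.742221693828
v2 diam 58.613140089287064 y 3.024711788067885 x 646.3110050975172
v1 diam 58.24827400303444 y 142.78333118714102 x 591.8103839479161
heads z80: [ 587.35 -164.41   80.  ] [645.63   3.02  80.  ] [590.56 140.13  80.  ]
[[675.08 406.73   9.  ]
 [693.83 293.99   9.  ]
 [434.05 254.95   9.  ]
 [417.25 368.57   9.  ]] [555.05 331.06   9.  ]
114.28854064891102 262.6940606696019 114.8522701384788 [8.55 8.42]
[552.15 328.9    9.  ]
```

View pics/z1sc.png

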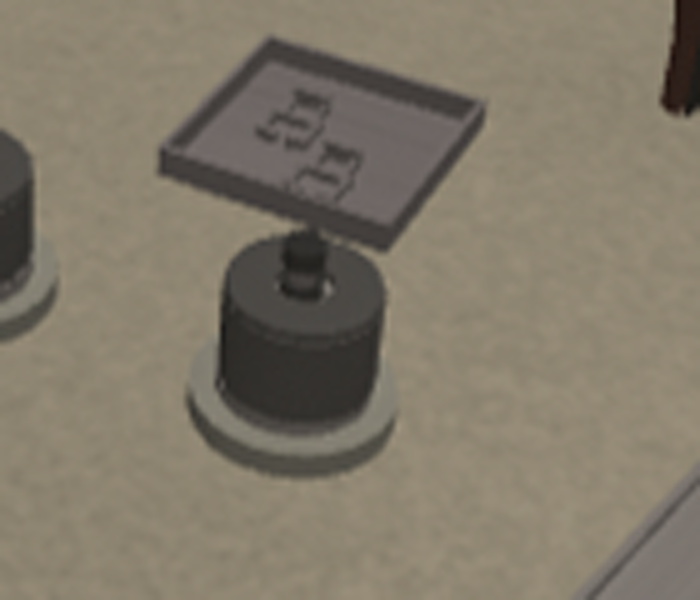

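The measured diameters and positions agree with the spindle heads. I'll take cover 3 first and lift it slowly while watching the force.

```bash
cat >> h.py <<'E'
def grab_cover(p,yaw=np.radians(8.5),tag="x"):
    q=quat(yaw)
    set_gripper(86)
    env.reach((*p,220),q); env.move_l((*p,150),rate=120); env.hold(.1)
    h=env.move_l((*p,118),rate=60,f_stop=6); s0=env.read_state(); print("down",h,s0["tool_pos"],s0["force"])
    if h: return False
    set_gripper(0); s=env.read_state(); print("width",s["width"],s["force"],s["wrist_torque"])
    for z in (120,123,128,135,150):
        env.move_l((*p,z),rate=15 if z<136 else 40); s=env.read_state(); print(z,s["force"],s["tool_pos"][2])
    im,_=shot("scene",tag+"_lift"); return True
E
python3 - <<'E'
from h import *
grab_cover((587.5,-164.4),tag="L3")
im=cv2.imread("pics/L3_lift.png"); crop(im,240,110,400,230,5,"L3c")
E
```

```text
down False [ 587.51 -164.39  117.76] [ 0.86 -0.24  0.07]
width 60.850465336132025 [ 0.63 -0.09  1.52] [-0.02 -0.02  0.04]
120 [ 0.24 -0.46 -1.2 ] 119.9990346395336
123 [-0.07 -0.09 -1.2 ] 123.09727559622108
128 [-0.55 -0.25 -1.48] 128.1403040495769
135 [ 0.09  0.37 -0.72] 135.08114766778567
150 [ 0.02  0.61 -0.81] 150.37221548562755
```

View pics/L3c.png

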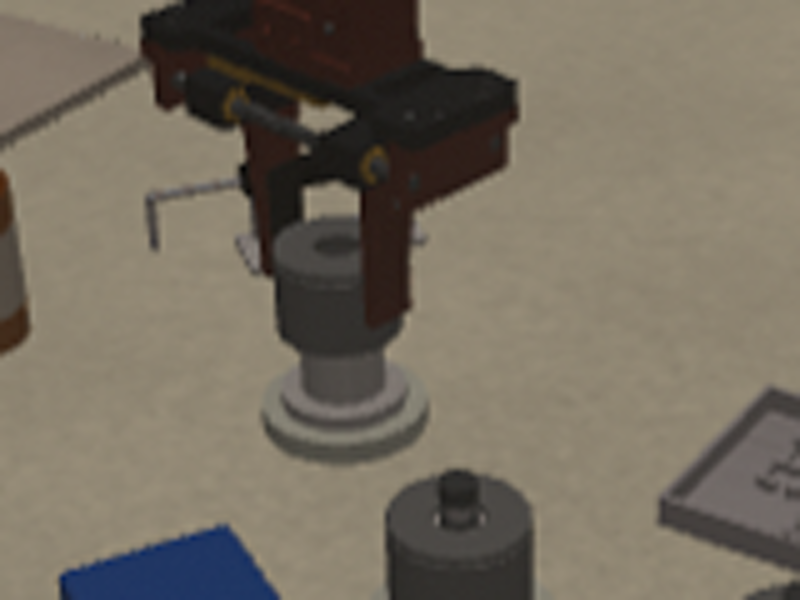

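The cover comes off clean and the liner stays seated. Next I'll put it in the tray.

```bash
cat >> h.py <<'E'
def place_cover(k,tag):
    y=np.radians(8.5); u=np.array([np.cos(y),np.sin(y)]); p=np.array([554,329.5])+k*85*u
    t=env.read_state()["tool_pos"]; env.move_l((t[0],t[1],230),rate=120)
    env.reach((*p,230),quat(y)); env.move_l((*p,112),rate=120); env.hold(.1)
    im,_=shot("scene",tag+"_pre")
    h=env.move_l((*p,99.5),rate=20,f_stop=2.5); s=env.read_state(); print("placed",h,s["tool_pos"],s["force"])
    set_gripper(80); env.hold(.1); env.move_l((*p,160),rate=100); print(env.read_state()["time_s"])
    im,_=shot("wrist",tag+"_post")
E
python3 - <<'E'
from h import *
place_cover(1,"T3")
im=cv2.imread("pics/T3_pre.png"); crop(im,340,200,600,400,3,"T3c")
E
```

```text
placed True [638.06 342.06 102.16] [ 0.23 -0.87  5.45]
67.8167
```

View pics/T3_post.png

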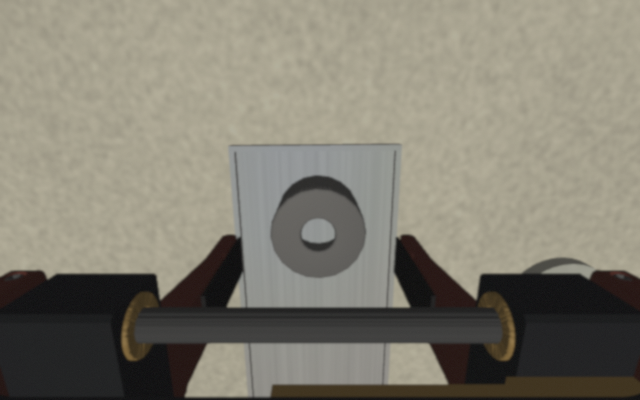

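View pics/T3c.png

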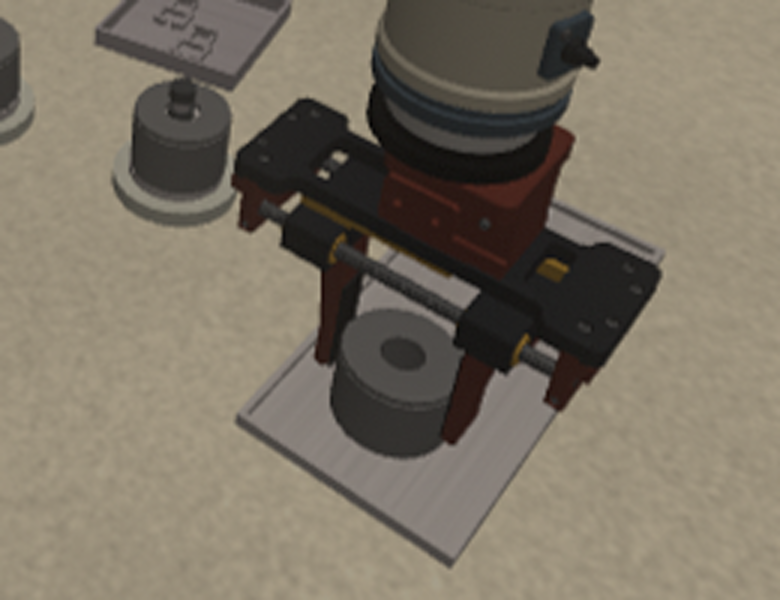

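Cover 3 stands flat in the tray at (318,232). Next is cover 2.

```bash
python3 - <<'E'
from h import *
t=env.read_state()["tool_pos"]; env.move_l((t[0],t[1],220),rate=150)
if grab_cover((646,3.0),tag="L2"):
    im=cv2.imread("pics/L2_lift.png"); crop(im,240,110,420,260,4,"L2c")
    f=env.read_state()["force"][2]
    if f>-3: place_cover(0,"T2")
E
```

```text
down False [646.02   2.99 117.74] [-0.3   0.31  0.65]
width 62.26572061301998 [-0.69 -0.11  1.19] [ 0.   -0.   -0.01]
120 [ 0.39  0.4  -0.15] 120.01162670828239
123 [-0.79  0.97 -0.96] 123.15728665906603
128 [-0.24 -0.13 -0.65] 128.1251737425509
135 [ 0.54  0.93 -0.79] 135.07736550881802
150 [-0.54 -0.6  -0.74] 150.3778462941734
placed True [554.04 329.5  102.15] [-0.2  -0.01  4.43]
79.6
```

View pics/L2c.png

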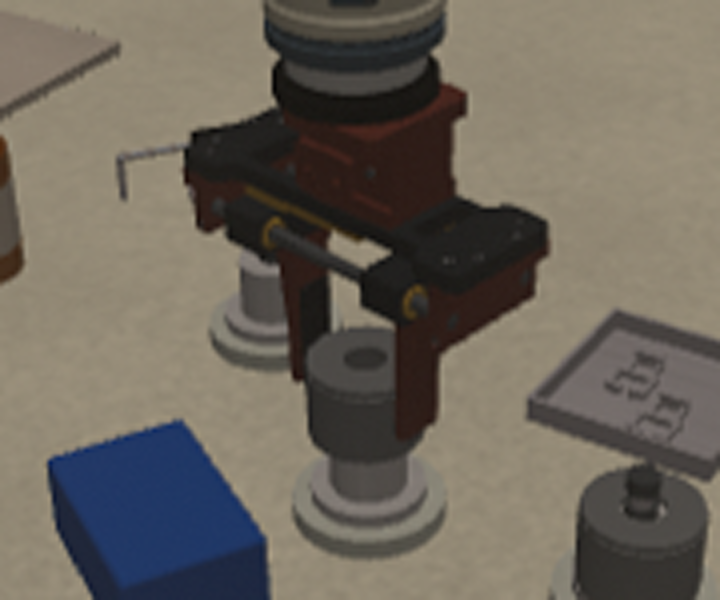

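View pics/T2_post.png

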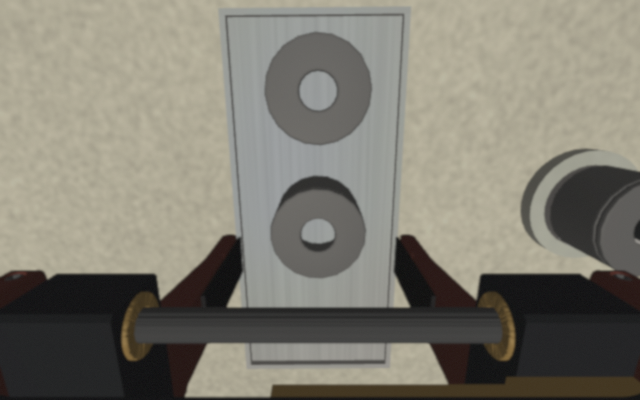

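Cover 2 is placed and liner 2 is seated. For cover 1 I'll grip midway between the cover and spindle centres so that closing nudges it back towards centre.

```bash
python3 - <<'E'
from h import *
t=env.read_state()["tool_pos"]; env.move_l((t[0],t[1],220),rate=150)
if grab_cover((591,141.4),tag="L1"):
    im=cv2.imread("pics/L1_lift.png"); crop(im,320,130,480,270,4,"L1c")
E
```

```text
down False [591.   141.39 117.76] [-0.61 -0.22 -0.02]
width 62.9108012664584 [0.2  0.08 1.79] [-0.02  0.03 -0.03]
120 [ 0.46  0.72 -1.07] 120.00229484304539
123 [-0.87 -0.46 -1.64] 123.10171489844369
128 [-0.74 -0.13 -0.79] 128.14907103871715
135 [-0.64  0.75 -0.69] 135.07212786003146
150 [ 0.58 -0.07 -0.19] 150.33970941502514
```

View pics/L1c.png

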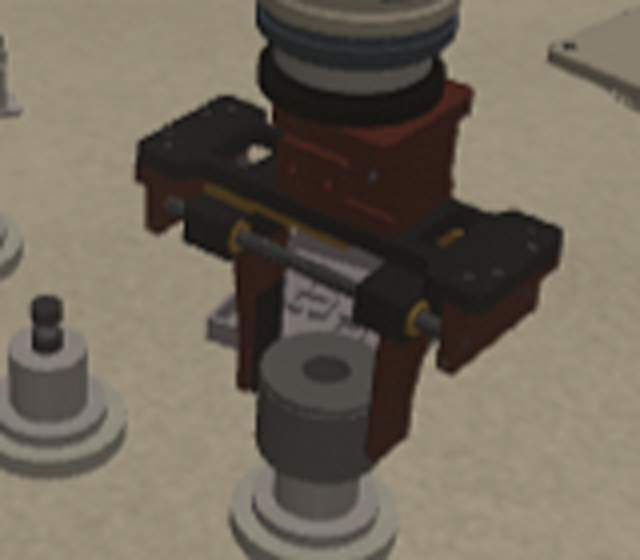

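```bash
python3 - <<'E'
from h import *
place_cover(-1,"T1")
t=env.read_state()["tool_pos"]; env.move_l((t[0],t[1],260),rate=150)
env.reach((420,150,330),quat(0)); env.hold(.2)
im,_=shot("scene","e_s"); crop(im,240,120,460,285,3.6,"e_sc"); im,_=shot("top","e_t"); crop(im,140,90,490,300,2.2,"e_tc")
print(env.read_state()["time_s"],env.read_state()["force"])
E
```

```text
placed True [469.97 316.95 102.11] [-0.29 -1.33  4.76]
90.45
92.3917 [-0.21 -0.    0.24]
```

View pics/e_sc.png

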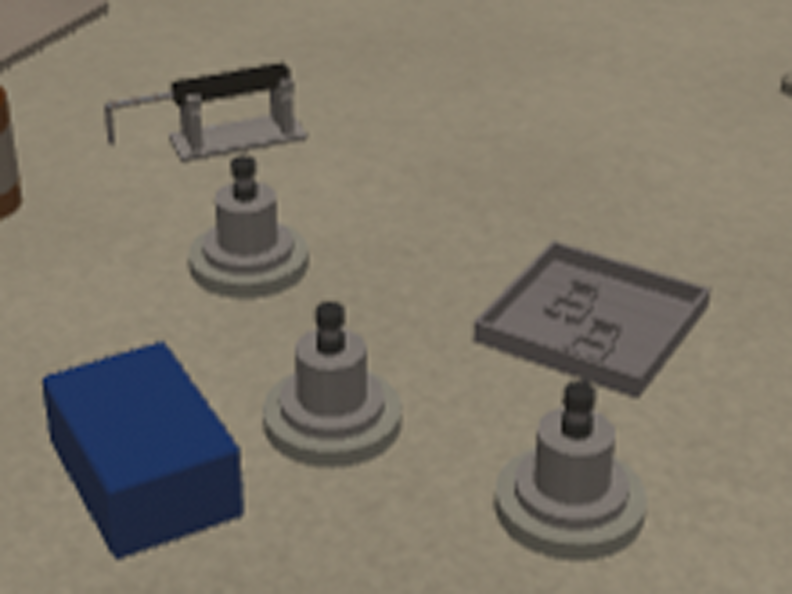

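View pics/e_tc.png

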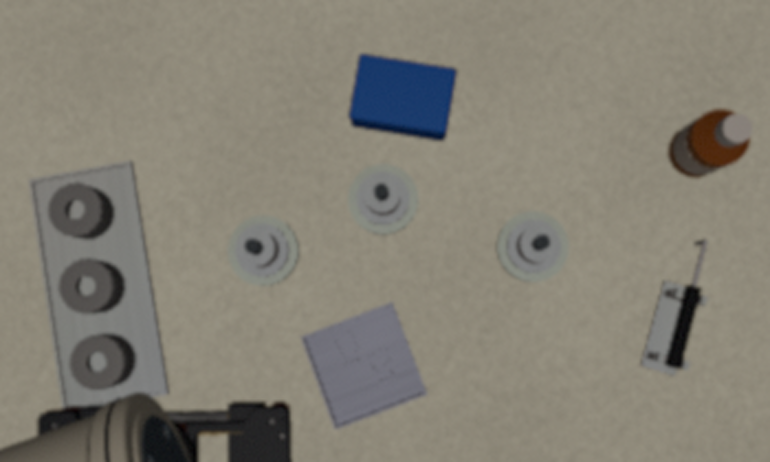

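View pics/T1_post.png

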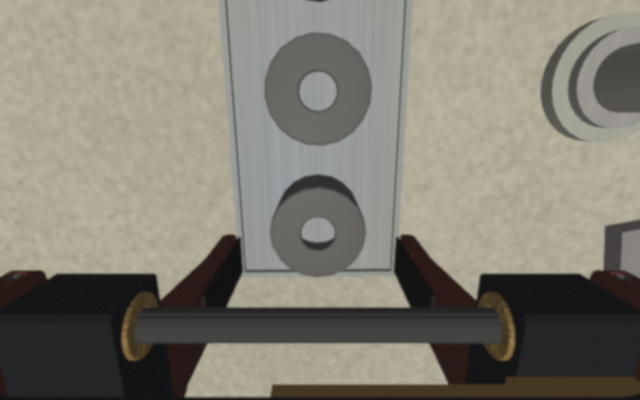

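View pics/e_s.png

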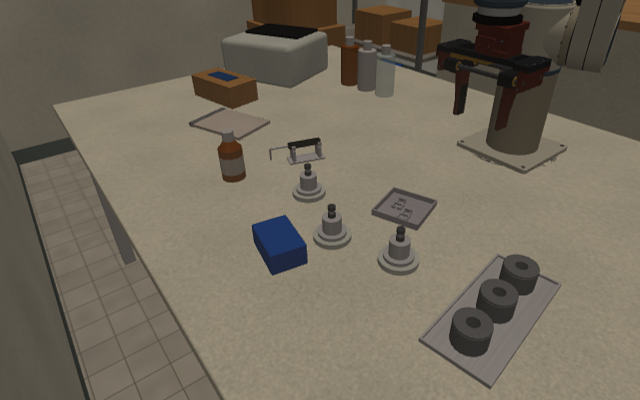

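All is in place. A last closer look at the liners and the tray before I sign off.

```bash
python3 - <<'E'
from h import *
im=cv2.imread("pics/e_s.png"); c=cam("scene"); T=[]
for n,p in [("3",(587.5,-164.4)),("2",(646,3)),("1",(590.5,140.3))]:
    b=proj(c,(*p,0)); t=proj(c,(*p,80)); x0,y0=int(b[0]-25),int(t[1]-8)
    k=cv2.resize(im[y0:y0+62,x0:x0+44],None,fx=6,fy=6,interpolation=cv2.INTER_CUBIC)
    d=np.array(p)-c[4][:2,3]; d/=np.linalg.norm(d); 
    for r,z in [(40,12),(30,12),(30,20),(20,20),(20,54),(8,80)]:   # near-side points at seated heights
        q=(proj(c,(*(np.array(p)-r*d),z))-[x0,y0]+.5)*6; cv2.circle(k,tuple(int(v) for v in q),3,(0,0,255),-1)
    T.append(k)
cv2.imwrite("pics/e_l.png",np.hstack(T)); print(np.hstack(T).shape)
E
```

```text
(372, 792, 3)
```

View pics/e_l.png

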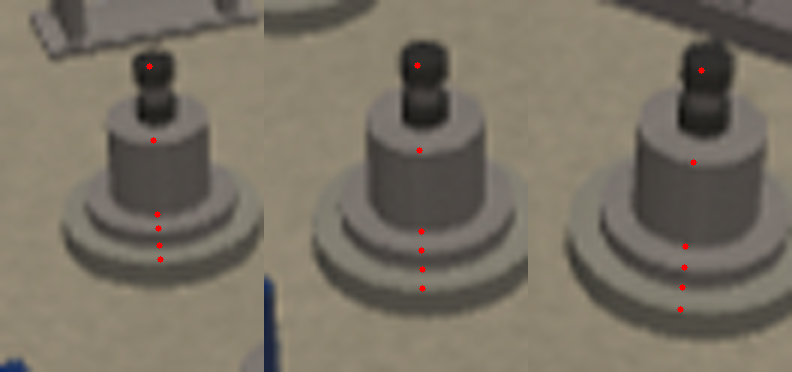

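The predicted seated edges (red dots) match the picture on all three stations with the same small calibration offset, so the liners are seated. I'll hand in.

```bash
python3 - <<'E'
from h import *
print(workorder.sign_off()); env.hold(1.2); print(env.read_state()["time_s"])
E
```

```text
the job is handed in; nothing more can be done
None
the job is handed in; nothing more can be done
```

All three stations are stripped and the job was handed in at about 92 s of the 210 s allowed.

- **Clips:** Stations 1 and 2 had a clip and station 3 had none. I pried both out with the pick, with a pull of about 6–7 N, and set them in the dish by their eyes. The dish had been knocked about 5 cm during the run, so I measured it again before placing.
- **Pick:** It is back square in its rest with the hook pointing the same way as at the start.
- **Covers:** All three stand open side down in the tray, and all three stopped at the same height when set down.
- **Liners:** The lift force stayed under about 1.7 N, against the 3.5 N that would raise one. In the last scene picture the liner edges match their seated heights on all three stations.
- **Bystanders:** I never approached the amber bottle or the blue box, and both stand in place in the last pictures.

**What did not go exactly as planned:**
- A fingertip touched something, probably cover 1, with about 7 N while taking clip 1. That cover sat about 2.5 mm off centre afterwards; its liner stayed down.
- The wrist camera read about 1.4 mm to one side, which I corrected for.
- The scene camera's dish position was about 8 mm off the top view, so I placed the clips by the wrist view, which was within about 3 mm of the top view.

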